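Weigh down a patchwork template for tracing

TASK

First push the white square template on the tracing board fully home against both stop bars. Then press the catch button of the wooden box while steadying its sprung lid, so that the lid comes up under control and never flies open; stand every weight from the box upright on the template, and finally press the lid shut until it latches. The template must still be square against both stops at the end, and the other things on the table stay where they are.

Things in the scene. Friction and masses are not known exactly. Their poses are not given: they have to be found in the camera images.
- board: Plywood tracing board, 250 x 250 x 10 mm, fixed. Origin: centre of its underside; x and y along its edges, z up. Two aluminium stop bars, 16 mm wide, stand 14 mm above its surface: one along its +x edge (inner face at x = +100 mm, full length), one along its +y edge (inner face at y = +105 mm, from x = -100 to +100 mm).
- corner (a point): The inner corner where the faces of the two stop bars meet, on the board's surface (10 mm above the table); same axes as the board (the stops lie towards +x and +y).
- template: Square white patchwork template with a thin dark grid, 160 x 160 x 8 mm, 0.18 to 0.35 kg, lying loose on the board 20 to 50 mm short of either stop and a little askew. Origin: centre of its underside; x and y along its edges, z up. Squared home in the corner its centre is at (-80, -80) mm from corner.
- case: Wooden box for pattern weights, 120 (x) x 260 (y) x 60 mm high, walls 6 mm, fixed. Origin: centre of its underside; front (catch side) to -x, lid hinge along y on its +x rim. Floor 6 mm up; a ledge 10 mm high around it leaves a recess 68 (x) x 216 (y) mm where the weights stand in a row along y, fins along x. A steel catch housing at the front, 50 mm wide (y), 71 mm high, reaches to x = -112 mm.
- lid (a joint): Lid angle in rad: 0 shut, 1.75 fully open (just past upright). Wooden lid 120 x 260 x 12 mm, top 72 mm above the table when shut. A spring pushes it open (about 1.5 N at the front edge) and flings it up at over 8 rad/s if let go; it then stays open. Pushed down to 0 (5 to 10 N near the front edge for the last few mm) it clicks into the catch and stays shut.
- lid_hinge (a point): Point on the lid's hinge axis, middle of the box's back rim, 60 mm above the table; its x axis lies along the lid, the lid reaching 120 mm towards -x; it turns with the lid.
- lid_front (a point): Middle of the front edge of the lid's upper face; it moves with the lid.
- catch (a joint): Travel of the catch button in m: 0 up, 0.010 fully down. It lets the lid go at about 0.004 to 0.006. It takes 1.5 N to start and about 5.5 N fully down, and springs back.
- catch_top (a point): Centre of the top of the round brass catch button, 24 mm across, 35 mm in front of the lid's front edge, 84 mm above the table: 12 mm higher than the top of the shut lid, so one of two fingers side by side can press the button while the other comes down over the lid's front part.
- weight1: Steel pattern weight, 0.22 to 0.35 kg: a flat foot 60 (x) x 40 (y) x 14 mm with an upright grip fin on top, 44 (x) x 12 (y) mm, reaching to 44 mm above the underside. Origin: centre of its underside, z up. At the start it stands in the box under the lid; two to four of the four weights are there, the others absent.
- weight2: Steel pattern weight, 0.22 to 0.35 kg: a flat foot 60 (x) x 40 (y) x 14 mm with an upright grip fin on top, 44 (x) x 12 (y) mm, reaching to 44 mm above the underside. Origin: centre of its underside, z up. At the start it stands in the box under the lid; two to four of the four weights are there, the others absent.
- weight3: Steel pattern weight, 0.22 to 0.35 kg: a flat foot 60 (x) x 40 (y) x 14 mm with an upright grip fin on top, 44 (x) x 12 (y) mm, reaching to 44 mm above the underside. Origin: centre of its underside, z up. At the start it stands in the box under the lid; two to four of the four weights are there, the others absent.
- weight4: Steel pattern weight, 0.22 to 0.35 kg: a flat foot 60 (x) x 40 (y) x 14 mm with an upright grip fin on top, 44 (x) x 12 (y) mm, reaching to 44 mm above the underside. Origin: centre of its underside, z up. At the start it stands in the box under the lid; two to four of the four weights are there, the others absent.
- spool_a: Bystander: thread spool 38 mm across, 50 mm tall, standing. Origin: centre of its underside.
- spool_b: Bystander: thread spool 38 mm across, 50 mm tall, standing. Origin: centre of its underside.
- scissors: Bystander: scissors with purple handles lying flat, about 190 mm long, 12 mm high. Origin: centre of its underside.
- button_jar: Bystander: amber jar 64 mm across, 85 mm tall. Origin: centre of its underside.
- pin_tin: Bystander: round flat metal tin 93 mm across, 28 mm tall. Origin: centre of its underside.
- lint_brush: Bystander: small brush lying on the table. Origin: centre of its underside.
- mug: Bystander: white mug, 80 mm across, 90 mm tall. Origin: centre of its underside.
Mind the look-alikes: they are no part of the job. Of the things like the template, leave any that is purple; of the rest the smaller one is meant.

How it is judged:
On the way, in this order (a step that is already met when the one before it is completed fails the run):
1. the template lies against both stops (x of template in the frame of corner between -0.0832 and -0.0765 m and y of template in the frame of corner between -0.0832 and -0.0765 m and angle between the x axis of template and the x axis of board, either way round below 0.035 rad and angle between template's own z axis and vertical below 0.04 rad), for 0.2 s.
2. the lid is open (value of joint lid above 1.4 rad), for 0.3 s.
3. every weight stands on the template, the lid still open (x of weight1 in the frame of template between -0.066 and 0.066 m and y of weight1 in the frame of template between -0.07 and 0.07 m and z of weight1 in the frame of template between 0.004 and 0.012 m and angle between each of weight1, weight2, weight3, weight4's own z axis and vertical below 0.1 rad and linear speed of each of weight1, weight2, weight3, weight4 below 0.03 m/s and x of weight2 in the frame of template between -0.066 and 0.066 m and y of weight2 in the frame of template between -0.07 and 0.07 m and z of weight2 in the frame of template between 0.004 and 0.012 m and x of weight3 in the frame of template between -0.066 and 0.066 m and y of weight3 in the frame of template between -0.07 and 0.07 m and z of weight3 in the frame of template between 0.004 and 0.012 m and x of weight4 in the frame of template between -0.066 and 0.066 m and y of weight4 in the frame of template between -0.07 and 0.07 m and z of weight4 in the frame of template between 0.004 and 0.012 m and value of joint lid above 1 rad), for 0.2 s.
4. the lid is latched shut (value of joint lid below 0.04 rad), for 0.3 s.
At the end, for the whole second after the job is handed in: The template lies flat with its edges within 3 mm of both stops and square to them within 2 degrees; every weight present stands upright on it, at rest, its centre at least 14 mm (x) or 10 mm (y) inside the template's edges; the lid is latched shut (under 0.04 rad) (all of step 1 and x of weight1 in the frame of template between -0.066 and 0.066 m and y of weight1 in the frame of template between -0.07 and 0.07 m and z of weight1 in the frame of template between 0.004 and 0.012 m and angle between each of weight1, weight2, weight3, weight4's own z axis and vertical below 0.1 rad and linear speed of each of weight1, weight2, weight3, weight4, template below 0.03 m/s and x of weight2 in the frame of template between -0.066 and 0.066 m and y of weight2 in the frame of template between -0.07 and 0.07 m and z of weight2 in the frame of template between 0.004 and 0.012 m and x of weight3 in the frame of template between -0.066 and 0.066 m and y of weight3 in the frame of template between -0.07 and 0.07 m and z of weight3 in the frame of template between 0.004 and 0.012 m and x of weight4 in the frame of template between -0.066 and 0.066 m and y of weight4 in the frame of template between -0.07 and 0.07 m and z of weight4 in the frame of template between 0.004 and 0.012 m and value of joint lid below 0.04 rad); the robot touches nothing.
It fails at once if the lid flies open (it opens faster than 6 rad/s) (velocity of joint lid above 6 rad/s).
It fails at once if another thing on the table is moved by more than 40 mm (distance of any of spool_a, spool_b, scissors, button_jar, pin_tin, lint_brush, mug from where it was at the start of the episode above 0.04 m).
Of weight1, weight2, weight3, weight4 only 2 to 4 are there at a start; the rules pass over those that are not, and their reading is None.
At some moment in a run one of weight1, weight2, weight3, weight4, template may be knocked a few centimetres aside while the robot is not near it.
It also fails if it takes over 210 s, if anything falls off the work surface, if the arm or the gripper's body presses on something with over 40 N, if the wrist force passes 120 N, or if a joint passes its speed limit or range.

ROBOT

A 6-joint arm with a two-finger parallel gripper is mounted at the origin on the work surface. World frame = base frame: x ahead of the robot, y to its left, z up, the work surface at z = 0. Lengths are in m, angles in rad, forces in N, time in s.
With the tool pointing down it reaches from about 0.325 to 0.9 m from the base axis. Payload 6.1 kg.
Tool frame: the origin (TCP) lies between the finger pads; the fingertips stand 25 mm ahead of it and the grasp point (between the pads) lies 6 mm ahead of it (env.tcp_to_tips is the z of the fingertips in the tool frame, in m); z points along the fingers, y is the line along which they close (so a half turn about z gives the same grasp; the last joint's range is limited). The gripper opens to 87 mm and grips with 3 to 60 N. Pads are 19 mm wide; open, the fingers measure 117 mm over their backs; the gripper's body (75 mm by 190 mm) begins 51 mm behind the grasp point.
Start: joints at [1.197, 0.22, 1.526, -0, 1.395, -0.126], TCP at [0.153, 0.606, 0.225] pointing down, gripper open.
Joint ranges: [-2.98, 2.98], [-0.91, 2.08], [0.09, 2.57], [-1.24, 4.39], [0.2, 2.65], [-2.68, 2.68]. Speed limits (rad/s): [2.57, 2.57, 3.01, 3.14, 3.14, 3.14].

INTERFACE

Orientations are given as a 3x3 rotation matrix whose columns are the frame's x, y, z axes.
In Python, from workcell import env gives the robot as it stands. The module is installed in compiled form; this text tells all that it offers.
- The arm moves only by the tool carry_out, never from a script. Its argument "moves" is a list of rows, each an object with "xyz": the shift along the tool's x, y, z in units of 0.06 m (1.0 is 0.06 m), a list of three; "dr": the turn, a rotation vector about the tool's x, y, z in units of 90 degrees (1.0 is 90 degrees), a list of three. A call has 1 to 5 rows; each row shifts and turns the commanded pose from where the row before left it, along the tool's axes as they then stand; what a row does not reach is not made up. A row lasts 1/8 s, in which the tool goes at most 62.5 mm and 10.7 degrees, less where a joint would pass 70% of its speed; a pose out of reach is approached as far as the arm can. A call with a number of a shift or a turn outside -1 to 1 is refused whole. A call with a gripper value outside its range is refused whole. "grip" is the opening, from 0 (shut) to 1 (fully open), set as the call begins (left out, the last holds). The fingers move at their own pace and stop on an object; "squeeze" is the grip in N (left out, the last holds). Time passes only in rows, so rows that do not move let the fingers close. It gives the time, the measured TCP pose, the force, the opening and the grip force at its end, in the units of the state.
- env.observe(): the state, without advancing time (a new reading comes with each control period).
- env.get_image(name): name is "scene" or "top" or "wrist"; returns a dict with "img" (400x640x3 uint8, red, green, blue), "mtx" (3x3 intrinsics, pixels), "rvec" (rotation vector, rad) and "tvec" (3), from world to camera coordinates, as OpenCV has them. Camera axes: x right, y down, z forward; pixel columns grow to the right and rows downward; lengths in m; the calibration is good to about 2 mm. A picture is of the moment at which its call begins. There is no depth.
- env.hand_in(): hands the job in; it is judged then, once.
The state is a dict: "t": time; "joint_positions": joint angles; "dq": joint speeds; "joint_torque": joint torques, N m; "ee_pos": TCP position; "tool_rot": TCP orientation; "wrist_force": force on the tool from outside, world axes, zero at the start; "moment": the same for the moment, N m; "grip_width": finger opening in m; "grip_force": force on a finger pad.
Only numpy, scipy, OpenCV 4.12 (cv2) and the standard library are available. Lean on these libraries where they do the work, as an engineer would, in place of code of your own. Each camera call takes 0.05 s, during which the arm holds its last target. There are 200 camera calls.

## Working session

There is one attempt and no reset: what is moved stays moved. The work goes in short steps, Python scripts to look and compute and a tool call to move; the robot and the scene stay as the last step left them, time stands still between calls to the robot, and variables do not carry over. Pictures are saved under pics/ and viewed, at most 14 in all, crops included, and the job is handed in when it is done.

Besides the shell and the picture viewer there is one more tool, called as name([rows], argument=value, ...), one row to a line, values as JSON. carry_out: Moves the arm, as the interface text tells. Its arguments: {"type":"object","properties":{"moves":{"type":"array","items":{"type":"object","properties":{"xyz":{"type":"array","items":{"type":"number","minimum":-1,"maximum":1}},"dr":{"type":"array","items":{"type":"number","minimum":-1,"maximum":1}}}}},"grip":{"type":"number"},"squeeze":{"type":"number"}},"required":["moves"]}

```bash
mkdir -p pics
cat > h.py <<'E'
import numpy as np, cv2
from workcell import env
def cam(n):
    d=env.get_image(n); R=cv2.Rodrigues(np.array(d['rvec'],float))[0]
    return d['img'],np.array(d['mtx'],float),R,np.array(d['tvec'],float).ravel()
def save(n,f): 
    c=cam(n); cv2.imwrite(f,c[0][:,:,::-1]); return c
def ray(c,p):
    d=c[2].T@np.linalg.inv(c[1])@np.array([p[0],p[1],1.]); return -c[2].T@c[3],d
def plane(c,p,z):
    o,d=ray(c,p); return o+d*(z-o[2])/d[2]
def proj(c,P):
    q=c[1]@(c[2]@np.array(P,float)+c[3]); return q[:2]/q[2]
def tri(c1,p1,c2,p2):
    o1,d1=ray(c1,p1);o2,d2=ray(c2,p2)
    A=np.stack([d1,-d2],1); s=np.linalg.lstsq(A,o2-o1,rcond=None)[0]
    a=o1+d1*s[0];b=o2+d2*s[1]; return (a+b)/2,np.linalg.norm(a-b)
def st():
    o=env.observe(); np.set_printoptions(precision=4,suppress=True)
    print(o['t'],np.array(o['ee_pos']),np.array(o['tool_rot']).tolist(),o['wrist_force'],o['grip_width'],np.array(o['joint_positions']))
E
python3 - <<'E'
from h import *
import pickle
cs={n:save(n,f'pics/{n}0.png') for n in('scene','top','wrist')}
pickle.dump(cs,open('c0.pkl','wb'))
a=np.vstack([cv2.resize(cs[n][0],None,fx=1,fy=1) for n in('scene',)])
for n in cs: print(n,-cs[n][2].T@cs[n][3],cs[n][1][0,0])
st()
E
```

```text
scene [1.1209729  1.1355806  1.06297577] 471.6348063321526
top [0.24386384 0.05161401 1.48049674] 361.62216416400145
wrist [0.08547882 0.62238618 0.38427713] 287.17181964064537
0.15 [0.1531 0.6054 0.2237] [[-0.9694504453036797, 0.24528659477365786, -0.0005661491327316466], [0.24528718039503164, 0.9694493106807784, -0.0014943742565566832], [0.00018230291376102327, -0.0015875909129200799, -0.9999987231595553]] [-0.5564 -0.5662  0.0816] 0.08705576343915364 [ 1.1969  0.2211  1.5274 -0.      1.3947 -0.1261]
```

View pics/scene0.png

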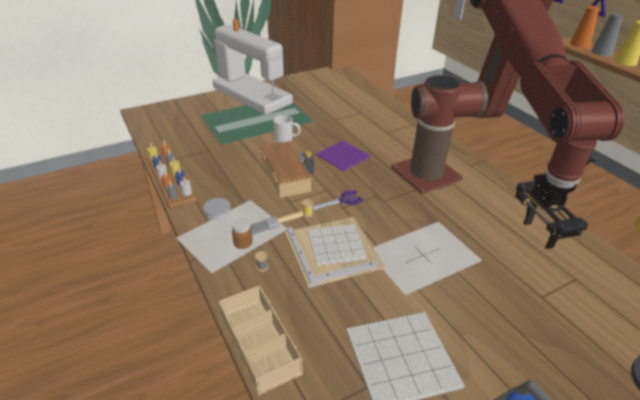

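View pics/top0.png

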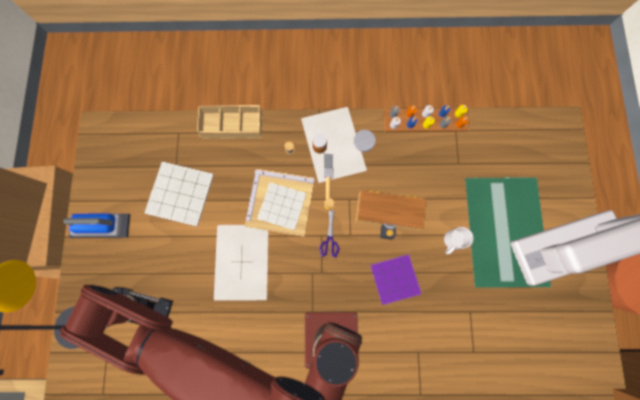

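Scene shows the template candidates. In the top view they are: small white grid on the board at (284,205), large white grid at (180,193), purple square at (395,278), plain sheets at (242,262) and (335,143). I choose the small grid at (284,205). The box is at (390,209) with its catch at (389,231). Next, a close crop to check.

Run:
```python
from h import *
import pickle
cs=pickle.load(open('c0.pkl','rb'))
im=cs['top'][0][155:255,235:435]
im=cv2.resize(im,(800,400),interpolation=cv2.INTER_CUBIC)
cv2.imwrite('pics/crop0.png',im[:,:,::-1])
for n,z in (('top',0.01),):
  for p in [(284,205),(389,231),(390,209)]: print(p,plane(cs[n],p,z))
```

```text
(284, 205) [0.53044    0.18858133 0.01      ]
(389, 231) [ 0.42004584 -0.24071744  0.01      ]
(390, 209) [ 0.51103082 -0.24890328  0.01      ]
```

View pics/crop0.png

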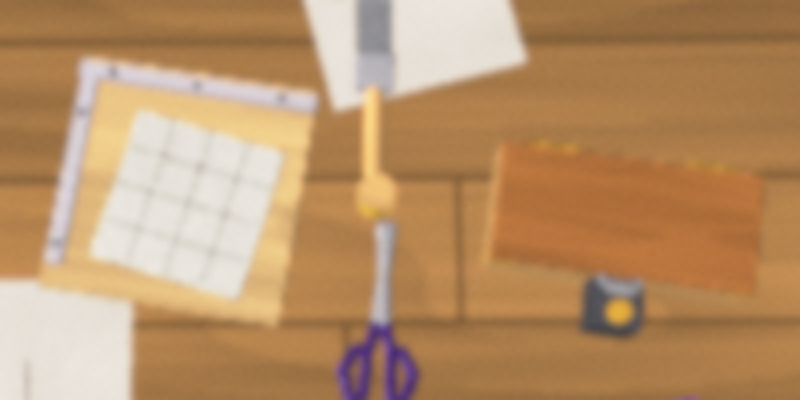

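The crop confirms it: the small white grid lies askew on the ply board, with aluminium bars on the far (+x) and left (+y) sides. The box is shut with its brass button towards the robot at crop (619,312). I move the wrist camera over the board.

carry_out([
  {"xyz": [-0.86, -0.5, 0]},
  {"xyz": [-0.86, -0.5, 0]},
  {"xyz": [-0.86, -0.5, 0]},
  {"xyz": [-0.86, -0.5, 0]},
  {"xyz": [-0.86, -0.5, 0]},
], grip=1)

```text
$.moves[0]: bad value
```

carry_out([
  {"xyz": [-0.86, -0.5, 0]},
  {"xyz": [-0.86, -0.5, 0]},
  {"xyz": [-0.86, -0.5, 0]},
  {"xyz": [-0.86, -0.5, 0]},
  {"xyz": [-0.86, -0.5, 0], "dr": [0, 0, -0.06]},
])

```text
$.moves[0]: bad value
```

Run:
```python
from h import *
import pickle
c=save('wrist','pics/w1.png'); pickle.dump(c,open('c1.pkl','wb')); st(); print(-c[2].T@c[3],c[2])
```

```text
0.2 [0.1531 0.6055 0.2239] [[-0.9694527263405617, 0.24527781806461654, -0.00045095045526613353], [0.2452781848249329, 0.9694520466143554, -0.001158172795260155], [0.00015310074561623003, -0.0012334020830520789, -0.9999992276394333]] [-0.437   0.2466  0.1088] 0.08731576743934584 [ 1.1969  0.2209  1.5272 -0.      1.3947 -0.1261]
[0.0855 0.6224 0.3844] [[ 0.2454  0.9694 -0.001 ]
 [ 0.937  -0.237   0.2565]
 [ 0.2485 -0.0639 -0.9665]]
```

View pics/w1.png

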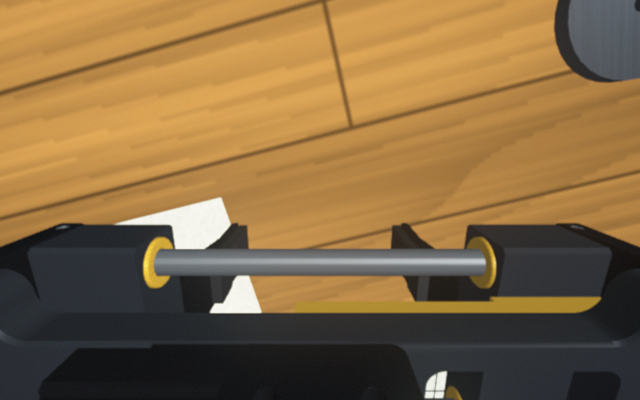

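Nothing moved: each row needs both fields. The picture shows the camera looking past the gripper, which hides rows below about 225, so the upper half is the useful part. I move so that the board sits under it.

carry_out([
  {"xyz": [-0.9, -0.48, -0.05], "dr": [0, 0, 0]},
  {"xyz": [-0.9, -0.48, -0.05], "dr": [0, 0, 0]},
  {"xyz": [-0.9, -0.48, -0.05], "dr": [0, 0, 0]},
  {"xyz": [-0.9, -0.48, -0.05], "dr": [0, 0, 0]},
  {"xyz": [-0.9, -0.48, -0.05], "dr": [0, 0, 0]},
], grip=1)

```text
t: 0.82
ee_pos: [0.3809, 0.3986, 0.2397]
tool_rot: [[-0.969, 0.245, 0.0], [0.245, 0.969, 0.0], [-0.0, 0.0, -1.0]]
wrist_force: [0.7, 0.9, 0.0]
grip_width: 0.087
grip_force: 0.0
```

carry_out([
  {"xyz": [-0.9, -0.48, -0.05], "dr": [0, 0, 0]},
  {"xyz": [-0.9, -0.48, -0.05], "dr": [0, 0, 0]},
  {"xyz": [-0.9, -0.48, -0.05], "dr": [0, 0, 0]},
  {"xyz": [-0.9, -0.48, -0.05], "dr": [0, 0, 0]},
  {"xyz": [-0.9, -0.48, -0.05], "dr": [0, 0, -0.06]},
])

```text
t: 1.45
ee_pos: [0.6073, 0.1927, 0.2546]
tool_rot: [[-0.989, 0.151, -0.0], [0.151, 0.989, 0.0], [0.0, 0.0, -1.0]]
wrist_force: [-0.6, 0.7, 0.4]
grip_width: 0.0867
grip_force: 0.0
```

Run:
```python
from h import *
import pickle
c=save('wrist','pics/w2.png'); pickle.dump(c,open('c1.pkl','wb')); st(); print(-c[2].T@c[3],c[2])
```

```text
1.5 [0.6123 0.1865 0.2546] [[-0.9885506432979229, 0.15084208992385034, 0.003780151143523718], [0.15082784094789917, 0.9885527080327133, -0.003808652804365112], [-0.004311383798508075, -0.0031948941444191704, -0.9999856022069257]] [-1.073  -5.5066  0.3971] 0.08682378115398628 [ 0.1749  0.2367  1.4513 -0.0044  1.4506 -1.244 ]
[0.5383 0.2028 0.4153] [[ 0.1512  0.9885  0.0007]
 [ 0.9554 -0.1463  0.2567]
 [ 0.2538 -0.0381 -0.9665]]
```

View pics/w2.png

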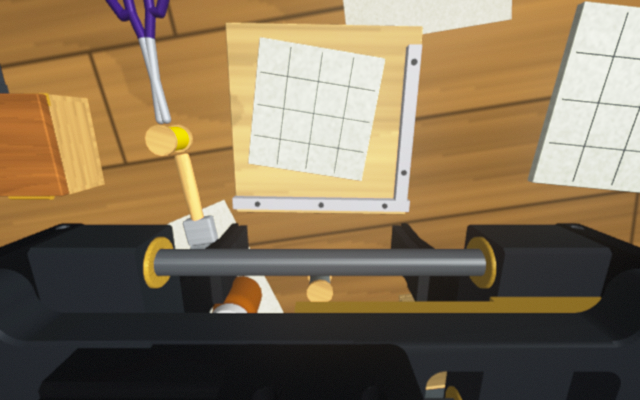

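The wrist view shows the board at (227–422, 23–213), the template with corners near (261,38), (384,57), (363,181), (249,164), and the stop bars along the bottom (row about 199) and right (column about 402). Next I measure these.

```bash
cat > m.py <<'E'
from h import *
def quad(mask):
    cs,_=cv2.findContours(mask,cv2.RETR_EXTERNAL,cv2.CHAIN_APPROX_NONE)
    k=max(cs,key=cv2.contourArea); h=cv2.convexHull(k)
    for e in np.arange(2,20,.5):
        a=cv2.approxPolyDP(h,e,True)
        if len(a)<=4: break
    a=a.reshape(-1,2).astype(float)
    # refine: fit line to contour points of each side
    P=k.reshape(-1,2).astype(float); L=[]
    for i in range(len(a)):
        p,q=a[i],a[(i+1)%len(a)]; u=(q-p)/np.linalg.norm(q-p); n=np.array([-u[1],u[0]])
        s=(P-p)@u; d=(P-p)@n; l=np.linalg.norm(q-p)
        sel=P[(abs(d)<3)&(s>.12*l)&(s<.88*l)]
        vx,vy,x,y=cv2.fitLine(sel.astype(np.float32),cv2.DIST_HUBER,0,.01,.01).ravel(); L.append(np.cross([x,y,1],[x+vx,y+vy,1]))
    c=[np.cross(L[i-1],L[i]) for i in range(len(a))]
    return np.array([v[:2]/v[2] for v in c])
E
python3 - <<'E'
from m import *
import pickle
c=pickle.load(open('c1.pkl','rb')); im=c[0]
hsv=cv2.cvtColor(im,cv2.COLOR_RGB2HSV)
m=((hsv[...,1]<60)&(hsv[...,2]>90)).astype(np.uint8); m[216:]=0; m[:, :228]=0; m[:22]=0; m[:,424:]=0
n,lab,s,ce=cv2.connectedComponentsWithStats(cv2.morphologyEx(m,cv2.MORPH_CLOSE,np.ones((3,3))))
for i in range(1,n):
    if s[i,4]>200: print(i,s[i],ce[i])
t=lab[110,300] or lab[112,302]; q=quad((lab==t).astype(np.uint8)); print(q)
W=np.array([plane(c,p,.018) for p in q])[:,:2]; print(W,W.mean(0),[np.linalg.norm(W[i]-W[i-1]) for i in range(len(W))])
for i in range(len(W)): d=W[i]-W[i-1]; print(np.degrees(np.arctan2(d[1],d[0])))
# bars: transitions along columns/rows by saturation
S=hsv[...,1].astype(float)
for x in (255,290,320,350,380): print('col',x,S[185:218,x].astype(int).tolist())
for y in (60,100,140,180): print('row',y,S[y,388:425].astype(int).tolist())
E
```

```text
1 [346  22  78  12 287] [388.57491289  23.52264808]
2 [  248    37   137   144 15270] [313.26391618 108.32671906]
3 [ 232   44  190  168 4653] [362.96174511 162.36191704]
[[259.63660772  37.01542428]
 [384.57545852  58.19145152]
 [360.75967747 179.87367065]
 [248.08720094 162.61450139]]
[[0.42715128 0.14493654]
 [0.47480922 0.2966342 ]
 [0.62647758 0.24877318]
 [0.57860591 0.09711293]] [0.526761   0.19686421] [np.float64(0.15882570571233992), np.float64(0.1590077323386459), np.float64(0.15904077876703038), np.float64(0.15903624980287384)]
162.47586770206783
72.55915918641831
-17.513798405916432
-107.51833893145712
col 255 [105, 107, 110, 108, 109, 110, 111, 114, 111, 109, 91, 40, 3, 4, 4, 3, 3, 2, 2, 7, 2, 6, 6, 8, 47, 97, 124, 135, 147, 149, 147, 148, 148]
col 290 [106, 105, 106, 107, 108, 105, 105, 106, 106, 106, 102, 71, 15, 4, 5, 5, 5, 6, 5, 6, 5, 5, 6, 5, 20, 75, 112, 127, 142, 143, 142, 144, 149]
col 320 [105, 104, 107, 106, 108, 107, 105, 105, 105, 105, 104, 89, 40, 3, 4, 2, 1, 2, 2, 3, 6, 5, 7, 4, 8, 45, 97, 120, 137, 144, 144, 144, 145]
col 350 [105, 104, 106, 108, 109, 109,
[... 216 characters left out ...]
3, 16, 61, 105, 123, 137, 146, 148, 147]
row 60 [108, 109, 109, 106, 108, 109, 108, 109, 109, 109, 108, 109, 109, 108, 108, 110, 102, 52, 8, 0, 3, 4, 2, 5, 4, 8, 5, 3, 4, 3, 3, 2, 23, 103, 146, 145, 143]
row 100 [109, 111, 112, 111, 113, 112, 111, 112, 111, 112, 112, 113, 110, 85, 36, 4, 6, 6, 2, 2, 3, 2, 2, 4, 2, 3, 3, 6, 15, 96, 147, 147, 142, 146, 144, 148, 148]
row 140 [105, 104, 106, 105, 107, 108, 108, 108, 107, 104, 73, 16, 0, 4, 3, 5, 5, 3, 3, 5, 3, 3, 5, 3, 10, 78, 139, 146, 144, 145, 145, 145, 144, 145, 145, 141, 144]
row 180 [108, 109, 108, 107, 109, 109, 100, 46, 4, 3, 4, 3, 3, 5, 2, 5, 5, 5, 3, 5, 10, 74, 139, 146, 145, 147, 144, 144, 145, 144, 144, 146, 147, 145, 146, 150, 148]
```

Run:
```python
from m import *
import pickle
c=pickle.load(open('c1.pkl','rb')); 
S=cv2.cvtColor(c[0],cv2.COLOR_RGB2HSV)[...,1].astype(float)
def edge(v,a,up,th=60):
    v=v[a:]
    for i in range(len(v)-1):
        if (v[i]-th)*(v[i+1]-th)<=0 and (v[i+1]>v[i])==up: return a+i+(v[i]-th)/(v[i]-v[i+1]),i
def fit(P): vx,vy,x,y=cv2.fitLine(np.array(P,np.float32),cv2.DIST_HUBER,0,.01,.01).ravel(); return np.array([x,y]),np.array([vx,vy])
I=[];O=[]
for x in range(245,392,5):
    r,_=edge(S[:,x],185,False); I.append(plane(c,(x,r),.010)[:2]); r2,_=edge(S[:,x],int(r)+3,True,75); O.append(plane(c,(x,r2),.024)[:2])
a,u=fit(I); b,_=fit(O); nx=np.array([-u[1],u[0]]); print('xbar',a,u,np.degrees(np.arctan2(u[1],u[0])),(b-a)@nx)
I=[];O=[]
for y in range(52,190,6):
    r,_=edge(S[y],388,False); I.append(plane(c,(r,y),.010)[:2]); r2,_=edge(S[y],int(r)+3,True,75); O.append(plane(c,(r2,y),.024)[:2])
a2,u2=fit(I); b,_=fit(O); n2=np.array([-u2[1],u2[0]]); print('ybar',a2,u2,np.degrees(np.arctan2(u2[1],u2[0])),(b-a2)@n2)
s=np.linalg.solve(np.stack([u,-u2],1),a2-a); K=a+u*s[0]; print('corner',K)
th=np.arctan2(u[1],u[0]); th=(th if th>0 else th+np.pi)-np.pi/2; print('yaw',np.degrees(th))
ex=np.array([np.cos(th),np.sin(th)]);ey=np.array([-ex[1],ex[0]])
B=K-.1*ex-.105*ey; print('board c',B,'home',K-.08*ex-.08*ey)
T=np.array([.526761,.196864]); print('templ in corner',(T-K)@ex,(T-K)@ey)
cs=pickle.load(open('c0.pkl','rb'))
print(proj(cs['top'],[*K,.01]))
# template height by triangulation with top and scene views
for n in('top','scene'):
    cc=cs[n]; g=proj(cc,[*T,.018]); h=cv2.cvtColor(cc[0],cv2.COLOR_RGB2HSV); m=((h[...,1]<45)&(h[...,2]>120)).astype(np.uint8)
    m=cv2.morphologyEx(m,cv2.MORPH_OPEN,np.ones((3,3))); m=cv2.morphologyEx(m,cv2.MORPH_CLOSE,np.ones((5,5)))
    nn,lab,s,ce=cv2.connectedComponentsWithStats(m); l=lab[int(g[1]-2):int(g[1]+3),int(g[0]-2):int(g[0]+3)].max(); 
    try: q=quad((lab==l).astype(np.uint8)); print(n,g,s[l],q.mean(0),len(q),tri(cc,q.mean(0),c,proj(c,[*T,.018])))
    except Exception as e: print(n,e)
```

```text
xbar [0.64067924 0.16792981] [0.16752481 0.98586786] 80.35606 -0.016644605
ybar [0.55288583 0.31206247] [ 0.98632133 -0.16483398] -9.48759 0.015858699
corner [0.6620705  0.29381555]
yaw -9.64394
board c [0.5458936 0.2070519] home [0.5697991 0.2283481]
templ in corner -0.11715550420642548 -0.11824912715531385
[259.49086404 174.55274384]
top [281.80762847 205.51742234] [ 258  183   47   46 1439] [281.50526404 205.7454921 ] 4 (array([0.52637549, 0.19752866, 0.01690327]), np.float64(0.0015348834304665328))
scene [335.5897971  242.26629846] [  178   198   303    96 11306] [376.31490613 273.71995513] 6 (array([ 0.46851841,  0.239051  , -0.10488584]), np.float64(0.1403751425825105))
```

```bash
cat >> h.py <<'E'
K=np.array([.66207,.29382]); BY=np.radians(-9.57)
EX=np.array([np.cos(BY),np.sin(BY)]); EY=np.array([-EX[1],EX[0]])
def cor(x,y): return K+x*EX+y*EY
def go(x,y,z,th=None):
    "total tool units from the present measured pose to target (TCP), yaw th deg of tool x"
    o=env.observe(); R=np.array(o['tool_rot']); p=np.array(o['ee_pos']); 
    t=np.degrees(np.arctan2(R[1,0],R[0,0])); d=R.T@(np.array([x,y,z])-p)/.06
    print('pos',p,'yaw %.2f'%t,'units',d.round(3),'rows>=%.1f'%(np.linalg.norm(d)/1.04),'drz %.3f'%(0 if th is None else -((th-t+180)%360-180)/90),'F',np.array(o['wrist_force']).round(1),'t',o['t'])
E
python3 - <<'E'
from h import *
x,y=cor(-.230,-.118); go(x,y,.2546,170.4); go(x,y,.0375)
E
```

```text
pos [0.6122601  0.18645741 0.25460575] yaw 171.33 units [ 3.313 -0.012 -0.014] rows>=3.2 drz 0.010 F [-1.1 -5.5  0.4] t 1.5
pos [0.6122601  0.18645741 0.25460575] yaw 171.33 units [ 3.328e+00 -1.000e-03  3.604e+00] rows>=4.7 drz 0.000 F [-1.1 -5.5  0.4] t 1.5
```

carry_out([
  {"xyz": [0.83, 0, 0], "dr": [0, 0, 0.01]},
  {"xyz": [0.83, 0, 0], "dr": [0, 0, 0]},
  {"xyz": [0.83, 0, 0], "dr": [0, 0, 0]},
  {"xyz": [0.83, 0, 0], "dr": [0, 0, 0]},
  {"xyz": [0, 0, 0.6], "dr": [0, 0, 0]},
])

```text
t: 2.12
ee_pos: [0.4091, 0.2286, 0.2215]
tool_rot: [[-0.986, 0.166, 0.007], [0.166, 0.986, 0.003], [-0.006, 0.004, -1.0]]
wrist_force: [1.6, -0.2, -0.1]
grip_width: 0.0873
grip_force: 0.0
```

carry_out([
  {"xyz": [0, 0, 0.9], "dr": [0, 0, 0]},
  {"xyz": [0, 0, 0.9], "dr": [0, 0, 0]},
  {"xyz": [0, 0, 0.5], "dr": [0, 0, 0]},
  {"xyz": [0, 0, 0], "dr": [0, 0, 0]},
])

```text
t: 2.62
ee_pos: [0.407, 0.2263, 0.0781]
tool_rot: [[-0.986, 0.169, -0.006], [0.169, 0.986, -0.002], [0.005, -0.003, -1.0]]
wrist_force: [-0.6, -0.6, 0.6]
grip_width: 0.0871
grip_force: 0.0
```

Run:
```python
from h import *
x,y=cor(-.230,-.118); go(x,y,.0375,170.4)
```

```text
pos [0.40701845 0.22625348 0.07808094] yaw 170.29 units [-0.175 -0.147  0.676] rows>=0.7 drz -0.001 F [-0.6 -0.6  0.6] t 2.625
```

carry_out([
  {"xyz": [-0.1, -0.15, 0.3], "dr": [0, 0, 0]},
  {"xyz": [0, 0, 0.37], "dr": [0, 0, 0]},
  {"xyz": [0, 0, 0], "dr": [0, 0, 0]},
])

```text
t: 3.0
ee_pos: [0.4139, 0.2171, 0.0408]
tool_rot: [[-0.986, 0.169, -0.001], [0.169, 0.986, -0.0], [0.001, -0.0, -1.0]]
wrist_force: [-0.4, -0.9, 0.8]
grip_width: 0.0864
grip_force: 0.0
```

Run:
```python
from h import *
x,y=cor(-.1695,-.118); go(x,y,.0375,170.4)
```

```text
pos [0.41391235 0.2170699  0.04079614] yaw 170.28 units [-1.041 -0.015  0.054] rows>=1.0 drz -0.001 F [-0.4 -0.9  0.8] t 3.0
```

carry_out([
  {"xyz": [-0.1, 0, 0.05], "dr": [0, 0, 0]},
  {"xyz": [-0.1, 0, 0], "dr": [0, 0, 0]},
  {"xyz": [-0.1, 0, 0], "dr": [0, 0, 0]},
  {"xyz": [-0.1, 0, 0], "dr": [0, 0, 0]},
  {"xyz": [-0.1, 0, 0], "dr": [0, 0, 0]},
])

```text
t: 3.62
ee_pos: [0.4442, 0.212, 0.0376]
tool_rot: [[-0.986, 0.169, 0.0], [0.169, 0.986, 0.0], [-0.0, 0.0, -1.0]]
wrist_force: [0.3, -0.7, -0.4]
grip_width: 0.0872
grip_force: 0.0
```

carry_out([
  {"xyz": [-0.1, 0, 0], "dr": [0, 0, 0]},
  {"xyz": [-0.1, 0, 0], "dr": [0, 0, 0]},
  {"xyz": [-0.1, 0, 0], "dr": [0, 0, 0]},
  {"xyz": [-0.08, 0, 0], "dr": [0, 0, 0]},
  {"xyz": [0, 0, 0], "dr": [0, 0, 0]},
])

```text
t: 4.25
ee_pos: [0.4665, 0.2082, 0.0375]
tool_rot: [[-0.986, 0.169, 0.0], [0.169, 0.986, 0.0], [-0.0, 0.0, -1.0]]
wrist_force: [0.8, -0.3, 0.5]
grip_width: 0.0868
grip_force: 0.0
```

Run:
```python
from h import *
x,y=cor(-.1695,-.118); go(x,y,.0375,170.4)
```

```text
pos [0.46647109 0.20818826 0.03746574] yaw 170.29 units [-0.152 -0.017 -0.001] rows>=0.1 drz -0.001 F [ 0.8 -0.3  0.5] t 4.25
```

carry_out([
  {"xyz": [-0.05, 0, 0], "dr": [0, 0, 0]},
  {"xyz": [-0.05, 0, 0], "dr": [0, 0, 0]},
  {"xyz": [-0.04, 0, 0], "dr": [0, 0, 0]},
  {"xyz": [0, 0, 0], "dr": [0, 0, 0]},
])

```text
t: 4.75
ee_pos: [0.4746, 0.2068, 0.0375]
tool_rot: [[-0.986, 0.169, 0.0], [0.169, 0.986, 0.0], [-0.0, 0.0, -1.0]]
wrist_force: [0.2, 0.0, 0.5]
grip_width: 0.0871
grip_force: 0.0
```

carry_out([
  {"xyz": [-0.02, 0, 0], "dr": [0, 0, 0]},
  {"xyz": [0, 0, 0], "dr": [0, 0, 0]},
])

```text
t: 5.0
ee_pos: [0.4756, 0.2066, 0.0374]
tool_rot: [[-0.986, 0.168, 0.0], [0.168, 0.986, 0.0], [-0.0, 0.0, -1.0]]
wrist_force: [0.3, 1.0, 0.6]
grip_width: 0.0872
grip_force: 0.0
```

Run:
```python
from h import *
x,y=cor(-.1695,-.118); go(x,y,.0375,170.4)
```

```text
pos [0.47561909 0.2066405  0.03743957] yaw 170.30 units [ 0.002 -0.017 -0.001] rows>=0.0 drz -0.001 F [0.3 1.  0.6] t 5.0
```

carry_out([
  {"xyz": [-0.02, 0, 0], "dr": [0, 0, 0]},
  {"xyz": [-0.02, 0, 0], "dr": [0, 0, 0]},
])

```text
t: 5.25
ee_pos: [0.478, 0.2063, 0.0375]
tool_rot: [[-0.986, 0.168, 0.0], [0.168, 0.986, 0.0], [-0.0, 0.0, -1.0]]
wrist_force: [-0.2, 0.4, -0.0]
grip_width: 0.0867
grip_force: 0.0
```

carry_out([
  {"xyz": [-0.02, 0, 0], "dr": [0, 0, 0]},
  {"xyz": [-0.01, 0, 0], "dr": [0, 0, 0]},
])

```text
t: 5.5
ee_pos: [0.4798, 0.2059, 0.0374]
tool_rot: [[-0.986, 0.168, -0.0], [0.168, 0.986, -0.0], [0.0, -0.0, -1.0]]
wrist_force: [-0.2, 0.2, -1.0]
grip_width: 0.0866
grip_force: 0.0
```

Run:
```python
from h import *
c=cam('top');d=cam('scene')
a=cv2.resize(c[0][165:245,235:335],(500,400),interpolation=cv2.INTER_CUBIC)
b=cv2.resize(d[0][200:300,270:395],(500,400),interpolation=cv2.INTER_CUBIC)[:, :300]
cv2.imwrite('pics/p3.png',np.hstack([a,b])[:,:,::-1])
```

```text
(no output)
```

View pics/p3.png

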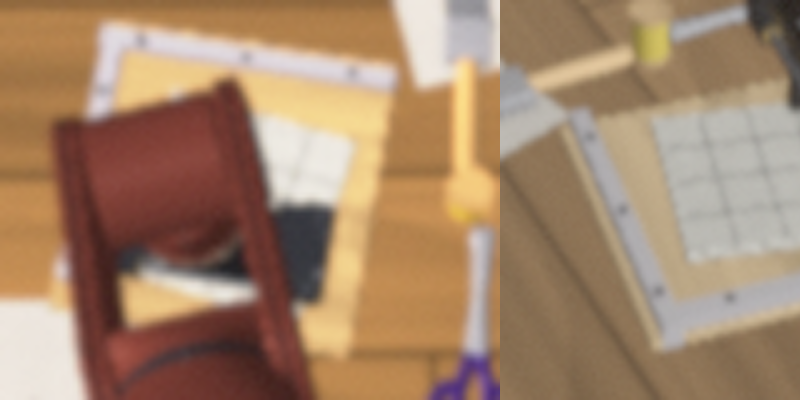

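The template barely seems to have moved: the scene crop still shows a wide gap at the bar, and white shows below the gripper at (200,290). Next I check tip length and positions numerically.

Run:
```python
from m import *
print(env.tcp_to_tips); st()
c=cam('top'); P=plane(c,(235+200/5,165+290/5),.018); print(P,(P[:2]-K)@EX,(P[:2]-K)@EY)
P=plane(c,(235+352/5,165+150/5),.018); print('rt corner',P,(P[:2]-K)@EX,(P[:2]-K)@EY)
d=cam('scene')
for n,p in (('corner toward cam',(270+695/4,200+258/4)),('left corner',(270+655/4,200+115/4)),('bar corner top inner',(270+665/4,200+300/4))):
    p=(270+(p[0]-270-125)+0,p[1]); P=plane(d,p,.018); print(n,P,(P[:2]-K)@EX,(P[:2]-K)@EY)
```

```text
0.025
5.6 [0.4798 0.2059 0.0374] [[-0.9857001146695854, 0.1685090015866619, -1.8017564388614542e-05], [0.1685090019314282, 0.9857001145781217, -1.9716795753031237e-05], [1.4437457715409983e-05, -2.2470969627038386e-05, -0.9999999996433078]] [-0.7794 -0.3091 -0.9128] 0.08706577284096301 [ 0.2543  0.1981  1.9358 -0.      1.0078 -1.1472]
[0.4542 0.2238 0.018 ] -0.19335758989539664 -0.10365648605575996
rt corner [0.5706 0.0995 0.018 ] -0.057925922945284695 -0.20678671562449744
corner toward cam [0.6221 0.258  0.018 ] -0.03346401314681938 -0.04192236367206699
left corner [0.5728 0.0989 0.018 ] -0.05558909469769409 -0.20708774283216305
bar corner top inner [0.6626 0.2854 0.018 ] 0.0019088904134337403 -0.00819410005827757
```

The template has not moved. The open fingers evidently swing up and back, so the tips stand less than 25 mm ahead. I calibrate by lowering gently onto the template's top here.

carry_out([
  {"xyz": [0, 0, 0.03], "dr": [0, 0, 0]},
  {"xyz": [0, 0, 0.03], "dr": [0, 0, 0]},
])

```text
t: 5.95
ee_pos: [0.4797, 0.2059, 0.0337]
tool_rot: [[-0.986, 0.168, -0.0], [0.168, 0.986, -0.0], [0.0, -0.0, -1.0]]
wrist_force: [-1.0, 0.0, 0.3]
grip_width: 0.087
grip_force: 0.0
```

carry_out([
  {"xyz": [0, 0, 0.03], "dr": [0, 0, 0]},
  {"xyz": [0, 0, 0], "dr": [0, 0, 0]},
])

```text
t: 6.2
ee_pos: [0.4795, 0.2059, 0.0318]
tool_rot: [[-0.986, 0.168, -0.0], [0.168, 0.986, -0.0], [0.0, -0.0, -1.0]]
wrist_force: [0.5, -1.0, 0.2]
grip_width: 0.087
grip_force: 0.0
```

carry_out([
  {"xyz": [0, 0, 0.03], "dr": [0, 0, 0]},
  {"xyz": [0, 0, 0], "dr": [0, 0, 0]},
])

```text
t: 6.45
ee_pos: [0.4796, 0.2059, 0.0301]
tool_rot: [[-0.986, 0.168, -0.0], [0.168, 0.986, -0.0], [0.0, -0.0, -1.0]]
wrist_force: [0.2, -0.3, -0.5]
grip_width: 0.0873
grip_force: 0.0
```

carry_out([
  {"xyz": [0, 0, 0.03], "dr": [0, 0, 0]},
  {"xyz": [0, 0, 0], "dr": [0, 0, 0]},
])

```text
t: 6.7
ee_pos: [0.4796, 0.2059, 0.0283]
tool_rot: [[-0.986, 0.168, -0.0], [0.168, 0.986, -0.0], [0.0, -0.0, -1.0]]
wrist_force: [-0.1, -0.9, 0.1]
grip_width: 0.0868
grip_force: 0.0
```

carry_out([
  {"xyz": [0, 0, 0.03], "dr": [0, 0, 0]},
  {"xyz": [0, 0, 0], "dr": [0, 0, 0]},
])

```text
t: 6.95
ee_pos: [0.4796, 0.2059, 0.0264]
tool_rot: [[-0.986, 0.168, -0.0], [0.168, 0.986, -0.0], [0.0, -0.0, -1.0]]
wrist_force: [-0.8, -0.3, -0.0]
grip_width: 0.0871
grip_force: 0.0
```

Run:
```python
from h import *
c=save('wrist','pics/w4.png'); import pickle; pickle.dump(c,open('c4.pkl','wb'))
```

```text
(no output)
```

View pics/w4.png

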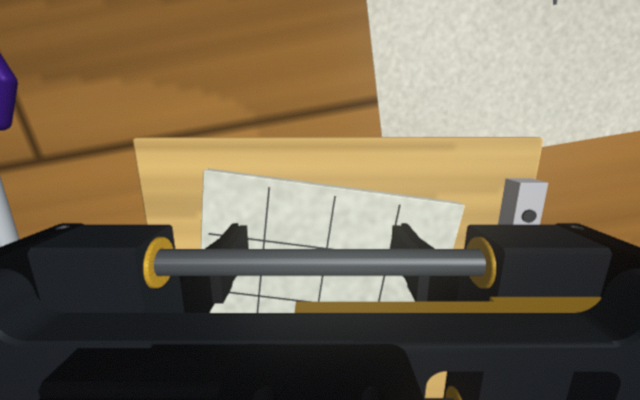

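The fingers hover over an untouched template. Its near edge runs (205,170)–(463,205), and the wide-open tips stand roughly at TCP height. I will use half opening and calibrate that by touch.

carry_out([
  {"xyz": [0, 0, -0.5], "dr": [0, 0, 0]},
  {"xyz": [0, 0, 0], "dr": [0, 0, 0]},
  {"xyz": [0, 0, 0], "dr": [0, 0, 0]},
  {"xyz": [0, 0, 0], "dr": [0, 0, 0]},
  {"xyz": [0, 0, 0], "dr": [0, 0, 0]},
], grip=0.5)

```text
t: 7.62
ee_pos: [0.4791, 0.2058, 0.0558]
tool_rot: [[-0.986, 0.168, -0.001], [0.168, 0.986, -0.0], [0.001, -0.001, -1.0]]
wrist_force: [0.4, -0.1, -0.5]
grip_width: 0.0472
grip_force: 0.0
```

carry_out([
  {"xyz": [0, 0, 0.1], "dr": [0, 0, 0]},
  {"xyz": [0, 0, 0.08], "dr": [0, 0, 0]},
  {"xyz": [0, 0, 0], "dr": [0, 0, 0]},
])

```text
t: 8.0
ee_pos: [0.4791, 0.2057, 0.045]
tool_rot: [[-0.986, 0.168, -0.002], [0.168, 0.986, -0.0], [0.001, -0.001, -1.0]]
wrist_force: [0.1, -0.0, 0.6]
grip_width: 0.044
grip_force: 0.0
```

carry_out([
  {"xyz": [0, 0, 0.03], "dr": [0, 0, 0]},
  {"xyz": [0, 0, 0], "dr": [0, 0, 0]},
])

```text
t: 8.25
ee_pos: [0.4797, 0.2059, 0.044]
tool_rot: [[-0.986, 0.168, -0.0], [0.168, 0.986, -0.0], [0.0, -0.0, -1.0]]
wrist_force: [0.4, 0.4, 0.3]
grip_width: 0.0438
grip_force: 0.0
```

carry_out([
  {"xyz": [0, 0, 0.03], "dr": [0, 0, 0]},
  {"xyz": [0, 0, 0], "dr": [0, 0, 0]},
])

```text
t: 8.5
ee_pos: [0.4796, 0.2059, 0.0421]
tool_rot: [[-0.986, 0.168, -0.0], [0.168, 0.986, -0.0], [0.0, -0.0, -1.0]]
wrist_force: [-0.3, -0.0, -0.3]
grip_width: 0.0435
grip_force: 0.0
```

carry_out([
  {"xyz": [0, 0, 0.03], "dr": [0, 0, 0]},
  {"xyz": [0, 0, 0], "dr": [0, 0, 0]},
])

```text
t: 8.75
ee_pos: [0.4796, 0.2059, 0.0403]
tool_rot: [[-0.986, 0.168, -0.0], [0.168, 0.986, -0.0], [0.0, -0.0, -1.0]]
wrist_force: [-0.4, -0.1, 0.1]
grip_width: 0.0434
grip_force: 0.0
```

carry_out([
  {"xyz": [0, 0, 0.03], "dr": [0, 0, 0]},
  {"xyz": [0, 0, 0], "dr": [0, 0, 0]},
])

```text
t: 9.0
ee_pos: [0.4796, 0.2059, 0.0385]
tool_rot: [[-0.986, 0.168, -0.0], [0.168, 0.986, -0.0], [0.0, -0.0, -1.0]]
wrist_force: [-0.5, 0.7, -0.7]
grip_width: 0.0437
grip_force: 0.0
```

carry_out([
  {"xyz": [0, 0, 0.03], "dr": [0, 0, 0]},
  {"xyz": [0, 0, 0], "dr": [0, 0, 0]},
])

```text
t: 9.25
ee_pos: [0.4796, 0.2059, 0.0366]
tool_rot: [[-0.986, 0.168, -0.0], [0.168, 0.986, -0.0], [0.0, -0.0, -1.0]]
wrist_force: [-0.8, 0.5, 0.9]
grip_width: 0.0433
grip_force: 0.0
```

carry_out([
  {"xyz": [0, 0, 0.03], "dr": [0, 0, 0]},
  {"xyz": [0, 0, 0], "dr": [0, 0, 0]},
])

```text
t: 9.5
ee_pos: [0.4796, 0.2059, 0.0349]
tool_rot: [[-0.986, 0.168, -0.0], [0.168, 0.986, -0.0], [0.0, -0.0, -1.0]]
wrist_force: [-0.3, -0.1, 0.0]
grip_width: 0.0435
grip_force: 0.0
```

carry_out([
  {"xyz": [0, 0, 0.03], "dr": [0, 0, 0]},
  {"xyz": [0, 0, 0], "dr": [0, 0, 0]},
])

```text
t: 9.75
ee_pos: [0.4796, 0.2059, 0.0331]
tool_rot: [[-0.986, 0.168, -0.0], [0.168, 0.986, -0.0], [0.0, -0.0, -1.0]]
wrist_force: [-0.3, -0.3, -0.6]
grip_width: 0.0433
grip_force: 0.0
```

carry_out([
  {"xyz": [0, 0, 0.03], "dr": [0, 0, 0]},
  {"xyz": [0, 0, 0], "dr": [0, 0, 0]},
])

```text
t: 10.0
ee_pos: [0.4796, 0.2059, 0.0313]
tool_rot: [[-0.986, 0.168, -0.0], [0.168, 0.986, -0.0], [0.0, -0.0, -1.0]]
wrist_force: [0.1, 0.4, 0.5]
grip_width: 0.0437
grip_force: 0.0
```

carry_out([
  {"xyz": [0, 0, 0.03], "dr": [0, 0, 0]},
  {"xyz": [0, 0, 0], "dr": [0, 0, 0]},
])

```text
t: 10.25
ee_pos: [0.4796, 0.2059, 0.0295]
tool_rot: [[-0.986, 0.168, -0.0], [0.168, 0.986, -0.0], [0.0, -0.0, -1.0]]
wrist_force: [-0.9, 0.0, -0.3]
grip_width: 0.0434
grip_force: 0.0
```

carry_out([
  {"xyz": [0, 0, 0.03], "dr": [0, 0, 0]},
  {"xyz": [0, 0, 0], "dr": [0, 0, 0]},
])

```text
t: 10.5
ee_pos: [0.4796, 0.2059, 0.0277]
tool_rot: [[-0.986, 0.168, -0.0], [0.168, 0.986, -0.0], [0.0, -0.0, -1.0]]
wrist_force: [0.6, 0.7, -0.0]
grip_width: 0.0435
grip_force: 0.0
```

Run:
```python
from h import *
c=cam('wrist'); d=cam('scene')
a=cv2.resize(c[0][130:310,130:500],(740,360))
b=cv2.resize(d[0][170:300,250:450],(740,480))[60:300]
cv2.imwrite('pics/w5.png',np.vstack([a,b])[:,:,::-1])
```

```text
(no output)
```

View pics/w5.png

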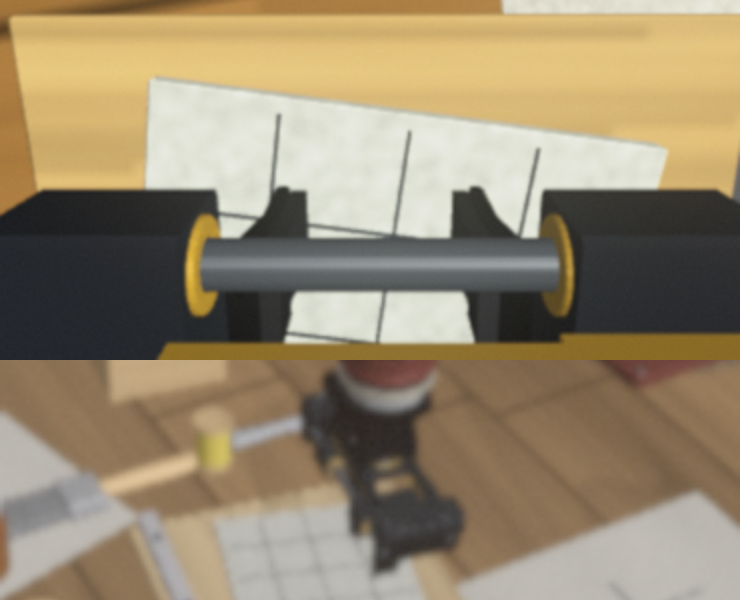

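carry_out([
  {"xyz": [0, 0, 0.03], "dr": [0, 0, 0]},
  {"xyz": [0, 0, 0], "dr": [0, 0, 0]},
])

```text
t: 10.85
ee_pos: [0.4796, 0.2059, 0.0259]
tool_rot: [[-0.986, 0.168, -0.0], [0.168, 0.986, -0.0], [0.0, -0.0, -1.0]]
wrist_force: [0.0, 0.3, 1.0]
grip_width: 0.0435
grip_force: 0.0
```

carry_out([
  {"xyz": [0, 0, 0.03], "dr": [0, 0, 0]},
  {"xyz": [0, 0, 0], "dr": [0, 0, 0]},
])

```text
t: 11.1
ee_pos: [0.4796, 0.2059, 0.0241]
tool_rot: [[-0.986, 0.168, -0.0], [0.168, 0.986, -0.0], [0.0, -0.0, -1.0]]
wrist_force: [-0.3, -0.4, 0.2]
grip_width: 0.0439
grip_force: 0.0
```

carry_out([
  {"xyz": [0, 0, 0.03], "dr": [0, 0, 0]},
  {"xyz": [0, 0, 0], "dr": [0, 0, 0]},
])

```text
t: 11.35
ee_pos: [0.4796, 0.2059, 0.0223]
tool_rot: [[-0.986, 0.168, -0.0], [0.168, 0.986, -0.0], [0.0, -0.0, -1.0]]
wrist_force: [-0.5, -0.2, -0.6]
grip_width: 0.0438
grip_force: 0.0
```

carry_out([
  {"xyz": [0, 0, 0.03], "dr": [0, 0, 0]},
  {"xyz": [0, 0, 0], "dr": [0, 0, 0]},
])

```text
t: 11.6
ee_pos: [0.4797, 0.2059, 0.0206]
tool_rot: [[-0.986, 0.168, -0.0], [0.168, 0.986, -0.0], [0.0, -0.0, -1.0]]
wrist_force: [0.5, -0.2, -1.2]
grip_width: 0.0435
grip_force: 0.0
```

Run:
```python
from h import *
d=cam('scene'); o=env.observe(); p=np.array(o['ee_pos']);R=np.array(o['tool_rot'])
im=cv2.resize(d[0][190:280,300:420],None,fx=5,fy=5,interpolation=cv2.INTER_CUBIC).copy()
for z,col in ((0,(255,0,0)),(.025,(0,255,0)),(-.02,(0,0,255))):
  for y in (-.029,.029):
    q=proj(d,p+R@[0,y,z]); u=(int((q[0]-300)*5),int((q[1]-190)*5)); cv2.circle(im,u,4,col,-1); print(z,y,q)
cv2.imwrite('pics/s6.png',im[:,:,::-1])
```

```text
0 -0.029 [346.2599852  232.99799288]
0 0.029 [352.94905801 244.6145011 ]
0.025 -0.029 [345.87180674 238.58592267]
0.025 0.029 [352.48175181 250.24071926]
-0.02 -0.029 [346.5761754  228.44635289]
-0.02 0.029 [353.32989593 240.0293337 ]
```

View pics/s6.png

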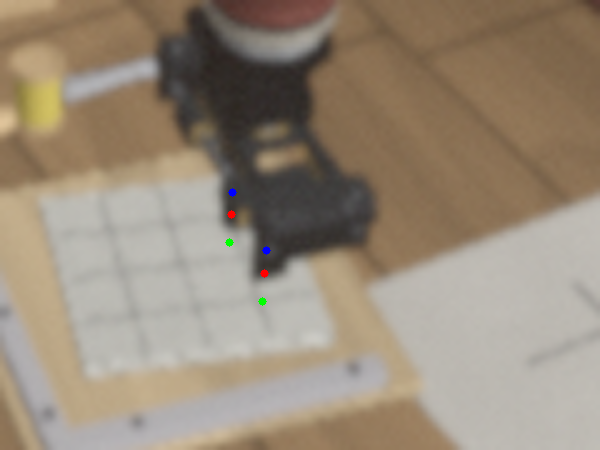

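The scene crop shows the visible tips only a few mm beyond the TCP (red dots, about (231,218) and (264,276)), nowhere near 25 mm. I keep lowering to contact.

carry_out([
  {"xyz": [0, 0, 0.02], "dr": [0, 0, 0]},
  {"xyz": [0, 0, 0], "dr": [0, 0, 0]},
])

```text
t: 11.9
ee_pos: [0.4798, 0.206, 0.0205]
tool_rot: [[-0.986, 0.168, -0.0], [0.168, 0.986, -0.0], [0.0, -0.0, -1.0]]
wrist_force: [-3.3, -1.6, 10.2]
grip_width: 0.0435
grip_force: 4.9
```

carry_out([
  {"xyz": [0, 0, 0.02], "dr": [0, 0, 0]},
  {"xyz": [0, 0, 0], "dr": [0, 0, 0]},
])

```text
t: 12.15
ee_pos: [0.4798, 0.206, 0.0204]
tool_rot: [[-0.986, 0.168, -0.001], [0.168, 0.986, -0.0], [0.001, -0.001, -1.0]]
wrist_force: [-8.6, -3.2, 20.2]
grip_width: 0.0433
grip_force: 10.2
```

carry_out([
  {"xyz": [0, 0, 0.02], "dr": [0, 0, 0]},
  {"xyz": [0, 0, 0], "dr": [0, 0, 0]},
])

```text
t: 12.4
ee_pos: [0.4798, 0.206, 0.0203]
tool_rot: [[-0.986, 0.168, -0.001], [0.168, 0.986, -0.001], [0.001, -0.001, -1.0]]
wrist_force: [-14.1, -4.6, 29.8]
grip_width: 0.0435
grip_force: 15.4
```

Contact: TCP 20.5 mm over the 18 mm template top, so the tips stand about 2.5 mm ahead at half opening. I back off and push the −x edge at the right depth.

carry_out([
  {"xyz": [0, 0, -0.4], "dr": [0, 0, 0]},
  {"xyz": [0.55, 0, 0], "dr": [0, 0, 0]},
  {"xyz": [0.55, 0, 0], "dr": [0, 0, 0]},
  {"xyz": [0, 0, 0.4], "dr": [0, 0, 0]},
  {"xyz": [0, 0, 0.03], "dr": [0, 0, 0]},
])

```text
t: 13.02
ee_pos: [0.4131, 0.2167, 0.0141]
tool_rot: [[-0.986, 0.168, -0.003], [0.168, 0.986, -0.001], [0.003, -0.001, -1.0]]
wrist_force: [0.3, -0.6, -0.1]
grip_width: 0.0431
grip_force: 0.0
```

carry_out([
  {"xyz": [-0.1, 0, 0], "dr": [0, 0, 0]},
  {"xyz": [-0.1, 0, 0], "dr": [0, 0, 0]},
  {"xyz": [-0.1, 0, 0], "dr": [0, 0, 0]},
  {"xyz": [-0.1, 0, 0], "dr": [0, 0, 0]},
  {"xyz": [0, 0, 0], "dr": [0, 0, 0]},
])

```text
t: 13.65
ee_pos: [0.439, 0.2129, 0.0153]
tool_rot: [[-0.986, 0.169, 0.001], [0.169, 0.986, 0.0], [-0.0, 0.0, -1.0]]
wrist_force: [-0.4, -0.6, -0.3]
grip_width: 0.0436
grip_force: 0.0
```

carry_out([
  {"xyz": [-0.1, 0, 0], "dr": [0, 0, 0]},
  {"xyz": [-0.1, 0, 0], "dr": [0, 0, 0]},
  {"xyz": [-0.1, 0, 0], "dr": [0, 0, 0]},
  {"xyz": [-0.1, 0, 0], "dr": [0, 0, 0]},
  {"xyz": [0, 0, 0], "dr": [0, 0, 0]},
])

```text
t: 14.28
ee_pos: [0.463, 0.2089, 0.0155]
tool_rot: [[-0.986, 0.169, 0.001], [0.169, 0.986, 0.0], [-0.001, 0.0, -1.0]]
wrist_force: [0.9, -0.4, 0.4]
grip_width: 0.0436
grip_force: 0.0
```

Run:
```python
from h import *
x,y=cor(-.1695,-.118); go(x,y,.0152,170.4)
```

```text
pos [0.46298435 0.208939   0.01545271] yaw 170.29 units [-0.212 -0.02   0.004] rows>=0.2 drz -0.001 F [ 0.9 -0.4  0.4] t 14.275
```

carry_out([
  {"xyz": [-0.08, 0, 0], "dr": [0, 0, 0]},
  {"xyz": [-0.08, 0, 0], "dr": [0, 0, 0]},
  {"xyz": [-0.04, 0, 0], "dr": [0, 0, 0]},
  {"xyz": [0, 0, 0], "dr": [0, 0, 0]},
])

```text
t: 14.78
ee_pos: [0.4714, 0.2067, 0.0148]
tool_rot: [[-0.986, 0.169, -0.006], [0.169, 0.986, -0.001], [0.006, -0.002, -1.0]]
wrist_force: [-9.7, -0.6, 8.1]
grip_width: 0.0432
grip_force: 4.8
```

carry_out([
  {"xyz": [-0.03, 0, 0], "dr": [0, 0, 0]},
  {"xyz": [0, 0, 0], "dr": [0, 0, 0]},
])

```text
t: 15.02
ee_pos: [0.4722, 0.2062, 0.0146]
tool_rot: [[-0.986, 0.169, -0.008], [0.169, 0.986, -0.001], [0.007, -0.003, -1.0]]
wrist_force: [-13.8, -1.3, 10.8]
grip_width: 0.0435
grip_force: 6.2
```

carry_out([
  {"xyz": [-0.03, 0, 0], "dr": [0, 0, 0]},
  {"xyz": [0, 0, 0], "dr": [0, 0, 0]},
])

```text
t: 15.28
ee_pos: [0.4725, 0.2062, 0.0144]
tool_rot: [[-0.986, 0.169, -0.011], [0.169, 0.986, -0.001], [0.011, -0.003, -1.0]]
wrist_force: [-17.3, -0.0, 15.0]
grip_width: 0.0437
grip_force: 8.8
```

Run:
```python
from h import *
x,y=cor(-.1695,-.118); go(x,y,.0152,170.4)
c=save('wrist','pics/w7.png')
```

```text
pos [0.4724827  0.206168   0.01443765] yaw 170.28 units [-0.048 -0.001 -0.013] rows>=0.0 drz -0.001 F [-17.3  -0.   15. ] t 15.275
```

View pics/w7.png

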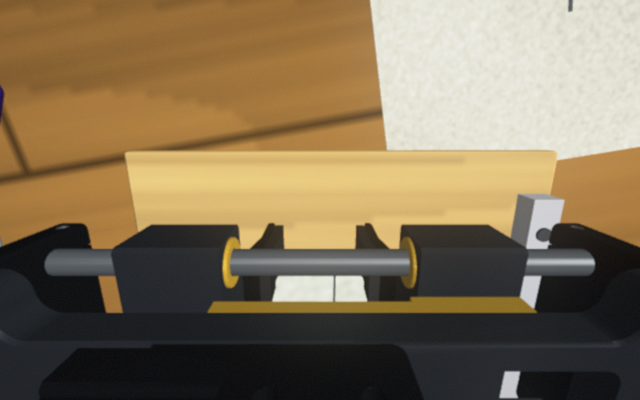

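Now the fingers push the −x edge firmly (17 N), with the board's near strip fully clear at rows 150–225, so the template is against the +x bar. Next I turn for the +y push.

carry_out([
  {"xyz": [0.2, 0, 0], "dr": [0, 0, 0]},
  {"xyz": [0, 0, -0.7], "dr": [0, 0, 0]},
  {"xyz": [0, 0, -0.7], "dr": [0, 0, 0]},
  {"xyz": [0, 0, 0], "dr": [0, 0, 0.11]},
  {"xyz": [0, 0, 0], "dr": [0, 0, 0.11]},
])

```text
t: 15.95
ee_pos: [0.4668, 0.2087, 0.1005]
tool_rot: [[-0.868, 0.497, 0.004], [0.497, 0.868, 0.001], [-0.003, 0.003, -1.0]]
wrist_force: [0.5, 0.1, -0.5]
grip_width: 0.0439
grip_force: 0.0
```

carry_out([
  {"xyz": [0, 0, 0], "dr": [0, 0, 0.11]},
  {"xyz": [0, 0, 0], "dr": [0, 0, 0.11]},
  {"xyz": [0, 0, 0], "dr": [0, 0, 0.11]},
  {"xyz": [0, 0, 0], "dr": [0, 0, 0.11]},
  {"xyz": [0, 0, 0], "dr": [0, 0, 0.11]},
])

```text
t: 16.58
ee_pos: [0.4662, 0.2085, 0.0995]
tool_rot: [[-0.185, 0.983, 0.002], [0.983, 0.185, 0.0], [-0.0, 0.002, -1.0]]
wrist_force: [-0.0, -0.8, 0.4]
grip_width: 0.0437
grip_force: 0.0
```

carry_out([
  {"xyz": [0, 0, 0], "dr": [0, 0, 0.11]},
  {"xyz": [0, 0, 0], "dr": [0, 0, 0.11]},
  {"xyz": [0, 0, 0], "dr": [0, 0, 0]},
  {"xyz": [0, 0, 0], "dr": [0, 0, 0]},
])

```text
t: 17.08
ee_pos: [0.4658, 0.2084, 0.0994]
tool_rot: [[0.15, 0.989, 0.001], [0.989, -0.15, 0.0], [0.0, 0.001, -1.0]]
wrist_force: [-0.2, -0.4, 0.3]
grip_width: 0.0436
grip_force: 0.0
```

Run:
```python
from h import *
c=cam('top')
h=cv2.cvtColor(c[0],cv2.COLOR_RGB2HSV)
x,y=cor(-.08,-.225); go(x,y,.1,80.4); go(x,y,.0155,80.4)
P=plane(c,(329,204),.05); print('spool',(P[:2]-K)@EX,(P[:2]-K)@EY)
```

```text
pos [0.46572379 0.20840312 0.09933567] yaw 81.36 units [-1.829  1.627 -0.01 ] rows>=2.4 drz 0.011 F [-0.   0.8 -0.2] t 17.125
pos [0.46572379 0.20840312 0.09933567] yaw 81.36 units [-1.829  1.627  1.398] rows>=2.7 drz 0.011 F [-0.   0.8 -0.2] t 17.125
spool -0.08621739006228332 -0.3091111141410914
```

carry_out([
  {"xyz": [-0.61, 0.54, 0], "dr": [0, 0, 0]},
  {"xyz": [-0.61, 0.54, 0], "dr": [0, 0, 0]},
  {"xyz": [-0.61, 0.54, 0], "dr": [0, 0, 0.01]},
  {"xyz": [0, 0, 0.5], "dr": [0, 0, 0]},
  {"xyz": [0, 0, 0], "dr": [0, 0, 0]},
])

```text
t: 17.75
ee_pos: [0.5427, 0.0844, 0.0668]
tool_rot: [[0.168, 0.986, -0.005], [0.986, -0.168, -0.0], [-0.001, -0.005, -1.0]]
wrist_force: [0.3, 0.7, -0.9]
grip_width: 0.0435
grip_force: 0.0
```

Run:
```python
from h import *
x,y=cor(-.08,-.225); go(x,y,.0155,80.4)
```

```text
pos [0.54265057 0.08439491 0.0668494 ] yaw 80.32 units [0.024 0.053 0.856] rows>=0.8 drz -0.001 F [ 0.3  0.7 -0.9] t 17.75
```

carry_out([
  {"xyz": [0, 0.05, 0.45], "dr": [0, 0, 0]},
  {"xyz": [0, 0, 0.4], "dr": [0, 0, 0]},
  {"xyz": [0, 0, 0], "dr": [0, 0, 0]},
  {"xyz": [0.1, 0, 0], "dr": [0, 0, 0]},
  {"xyz": [0.1, 0, 0], "dr": [0, 0, 0]},
])

```text
t: 18.38
ee_pos: [0.5511, 0.097, 0.0199]
tool_rot: [[0.168, 0.986, 0.003], [0.986, -0.168, 0.0], [0.001, 0.003, -1.0]]
wrist_force: [-0.8, -0.7, -1.3]
grip_width: 0.0429
grip_force: 0.0
```

carry_out([
  {"xyz": [0.1, 0, 0], "dr": [0, 0, 0]},
  {"xyz": [0.1, 0, 0], "dr": [0, 0, 0]},
  {"xyz": [0.1, 0, 0], "dr": [0, 0, 0]},
  {"xyz": [0.1, 0, 0], "dr": [0, 0, 0]},
  {"xyz": [0, 0, 0], "dr": [0, 0, 0]},
])

```text
t: 19.0
ee_pos: [0.5539, 0.1205, 0.0182]
tool_rot: [[0.168, 0.986, 0.0], [0.986, -0.168, 0.0], [0.0, 0.0, -1.0]]
wrist_force: [-0.3, -0.7, -0.4]
grip_width: 0.0433
grip_force: 0.0
```

carry_out([
  {"xyz": [0.06, 0, 0], "dr": [0, 0, 0]},
  {"xyz": [0.06, 0, 0], "dr": [0, 0, 0]},
  {"xyz": [0.06, 0, 0], "dr": [0, 0, 0]},
  {"xyz": [0, 0, 0], "dr": [0, 0, 0]},
])

```text
t: 19.5
ee_pos: [0.5556, 0.1311, 0.0181]
tool_rot: [[0.168, 0.986, -0.0], [0.986, -0.168, 0.0], [0.0, -0.0, -1.0]]
wrist_force: [-0.6, 0.1, 0.3]
grip_width: 0.0434
grip_force: 0.0
```

Run:
```python
from h import *
x,y=cor(-.08,-.171); go(x,y,.0155,80.4)
```

```text
pos [0.55556835 0.13111449 0.0181111 ] yaw 80.31 units [ 0.119 -0.034  0.044] rows>=0.1 drz -0.001 F [-0.6  0.1  0.3] t 19.5
```

carry_out([
  {"xyz": [0, 0, 0.03], "dr": [0, 0, 0]},
  {"xyz": [0.05, 0, 0], "dr": [0, 0, 0]},
  {"xyz": [0.04, 0, 0], "dr": [0, 0, 0]},
  {"xyz": [0, 0, 0], "dr": [0, 0, 0]},
])

```text
t: 20.0
ee_pos: [0.5565, 0.1363, 0.0164]
tool_rot: [[0.168, 0.986, -0.0], [0.986, -0.168, 0.0], [0.0, -0.0, -1.0]]
wrist_force: [-0.4, 0.2, 0.4]
grip_width: 0.0433
grip_force: 0.0
```

carry_out([
  {"xyz": [0.03, 0, 0], "dr": [0, 0, 0]},
  {"xyz": [0, 0, 0], "dr": [0, 0, 0]},
])

```text
t: 20.25
ee_pos: [0.5569, 0.1372, 0.0164]
tool_rot: [[0.168, 0.986, -0.0], [0.986, -0.168, -0.001], [-0.001, 0.0, -1.0]]
wrist_force: [0.6, -3.9, 0.0]
grip_width: 0.0436
grip_force: 2.0
```

carry_out([
  {"xyz": [0.03, 0, 0], "dr": [0, 0, 0]},
  {"xyz": [0, 0, 0], "dr": [0, 0, 0]},
])

```text
t: 20.5
ee_pos: [0.557, 0.1374, 0.0164]
tool_rot: [[0.168, 0.986, -0.001], [0.986, -0.168, -0.003], [-0.003, -0.0, -1.0]]
wrist_force: [-1.3, -10.3, 1.3]
grip_width: 0.0434
grip_force: 5.2
```

Run:
```python
from h import *
x,y=cor(-.08,-.171); go(x,y,.0155,80.4)
```

```text
pos [0.55695719 0.13744559 0.01638359] yaw 80.33 units [ 0.011 -0.039  0.015] rows>=0.0 drz -0.001 F [ -1.3 -10.3   1.3] t 20.5
```

carry_out([
  {"xyz": [-0.2, 0, 0], "dr": [0, 0, 0]},
  {"xyz": [0, 0, -0.9], "dr": [0, 0, 0]},
  {"xyz": [0, 0, -0.9], "dr": [0, 0, 0]},
  {"xyz": [0, 0, -0.9], "dr": [0, 0, 0]},
  {"xyz": [-0.2, 0, -0.9], "dr": [0, 0, 0]},
])

```text
t: 21.12
ee_pos: [0.5529, 0.1165, 0.2344]
tool_rot: [[0.167, 0.986, 0.001], [0.986, -0.167, 0.002], [0.002, 0.001, -1.0]]
wrist_force: [-0.5, -0.5, 0.1]
grip_width: 0.0438
grip_force: 0.0
```

carry_out([
  {"xyz": [0, 0, 0], "dr": [0, 0, 0]},
  {"xyz": [0, 0, 0], "dr": [0, 0, 0]},
])

```text
t: 21.38
ee_pos: [0.5528, 0.1159, 0.2321]
tool_rot: [[0.169, 0.986, -0.0], [0.986, -0.169, 0.001], [0.001, -0.0, -1.0]]
wrist_force: [-0.7, 0.7, -0.2]
grip_width: 0.0433
grip_force: 0.0
```

```bash
cat > tm.py <<'E'
from m import *
def templ(c,save=None):
    im=c[0]; hsv=cv2.cvtColor(im,cv2.COLOR_RGB2HSV)
    g=proj(c,[*cor(-.08,-.08),.018])
    roi=np.zeros(im.shape[:2],np.uint8); cv2.fillPoly(roi,[np.array([proj(c,[*cor(a,b),.012]) for a,b in((-.22,-.22),(0,-.22),(0,0),(-.22,0))],np.int32)],1)
    m=((hsv[...,1]<60)&(hsv[...,2]>90)).astype(np.uint8)*roi; m[222:]=0
    m=cv2.morphologyEx(m,cv2.MORPH_CLOSE,np.ones((3,3)))
    n,lab,s,ce=cv2.connectedComponentsWithStats(m)
    i=1+np.argmax(s[1:,4]); print('area',s[i],'exp',g)
    q=quad((lab==i).astype(np.uint8)); W=np.array([plane(c,p,.018)[:2] for p in q])
    C=np.array([[(w-K)@EX,(w-K)@EY] for w in W]); print('corner-frame corners',C.round(4).tolist(),'c',C.mean(0)); return q
E
python3 - <<'E'
from tm import *
import pickle
c=save('wrist','pics/w8.png'); pickle.dump(c,open('c8.pkl','wb')); st()
templ(c)
# bar edges in this view: inner bottom points expected
print(proj(c,[*cor(0,0),.01]),proj(c,[*cor(0,-.1),.01]),proj(c,[*cor(-.1,0),.01]))
E
```

```text
21.425 [0.5522 0.116  0.2309] [[0.16843685429707952, 0.9857097536992752, -0.00230381783544803], [0.9857124442704669, -0.16843625724007372, 0.0004521695447788662], [5.766147704849021e-05, -0.0023470639254648974, -0.9999972439792442]] [-0.377   0.8776 -0.1124] 0.043465806022182085 [0.0669 0.0733 1.6785 0.0006 1.392  0.236 ]
area [  214    11   172   152 18578] exp [317.3641  84.0978]
corner-frame corners [[-0.0017, -0.0008], [-0.0017, -0.1684], [-0.1635, -0.1591], [-0.1539, -0.002]] c [-0.0802 -0.0826]
[385.0145  12.2967] [380.6068 101.5722] [300.146   12.5321]
```

View pics/w8.png

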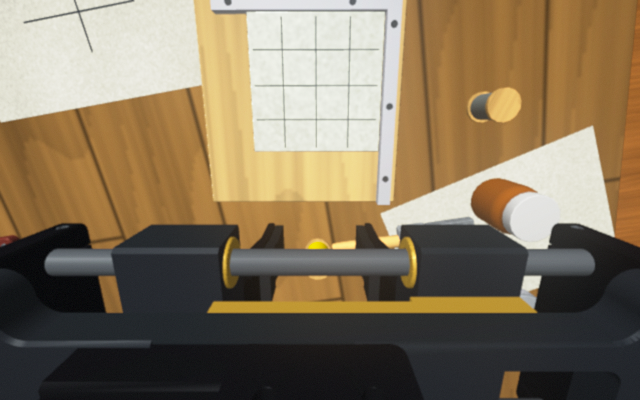

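The picture shows the template flush and square in the corner: corners at (248,11), (380,11), (380,151), (255,151), touching both bars. On to the box.

carry_out([
  {"xyz": [-0.94, 0.03, -0.04], "dr": [0, 0, 0]},
  {"xyz": [-0.94, 0.03, -0.04], "dr": [0, 0, 0]},
  {"xyz": [-0.94, 0.03, -0.04], "dr": [0, 0, 0]},
  {"xyz": [-0.94, 0.03, -0.04], "dr": [0, 0, 0]},
  {"xyz": [-0.94, 0.03, -0.04], "dr": [0, 0, 0]},
], grip=0.55)

```text
t: 22.05
ee_pos: [0.5131, -0.1646, 0.2421]
tool_rot: [[0.168, 0.986, -0.003], [0.986, -0.168, 0.002], [0.002, -0.003, -1.0]]
wrist_force: [0.6, 0.5, 0.2]
grip_width: 0.0476
grip_force: 0.0
```

carry_out([
  {"xyz": [-0.94, 0.03, -0.04], "dr": [0, 0, 0]},
  {"xyz": [-0.94, 0.03, -0.04], "dr": [0, 0, 0]},
  {"xyz": [-0.94, 0.03, -0.04], "dr": [0, 0, 0]},
  {"xyz": [0, 0, 0], "dr": [0, 0, 0]},
  {"xyz": [0, 0, 0], "dr": [0, 0, 0]},
])

```text
t: 22.68
ee_pos: [0.4907, -0.3303, 0.2494]
tool_rot: [[0.169, 0.986, -0.002], [0.986, -0.169, 0.003], [0.003, -0.003, -1.0]]
wrist_force: [-0.0, 0.1, -0.0]
grip_width: 0.048
grip_force: 0.0
```

Run:
```python
from h import *
import pickle
c=save('wrist','pics/w9.png'); pickle.dump(c,open('c9.pkl','wb')); st()
```

```text
22.725 [ 0.491  -0.3299  0.2499] [[0.1677834700478353, 0.9858219989385271, -0.0019218708473753756], [0.9858214043166205, -0.16777836892440237, 0.00256470510458214], [0.002205894356831, -0.002324936539770954, -0.9999948643368988]] [0.1048 0.0041 0.1015] 0.047829683323500544 [-0.7251  0.1278  1.584   0.0007  1.4329 -0.5567]
```

View pics/w9.png

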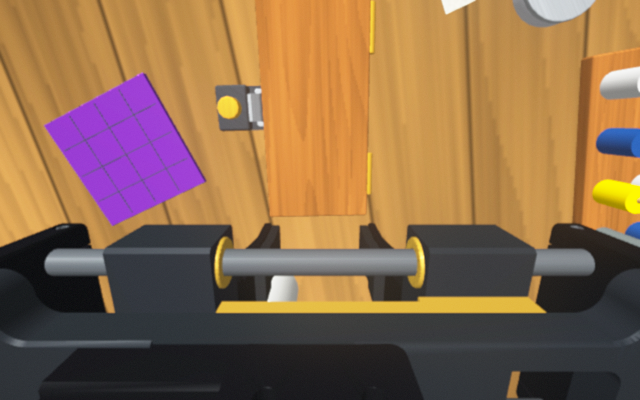

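The view shows the brass button at (228,106) on the catch housing, the lid's front edge running (257,0)–(273,216), its hinge edge (375,0)–(367,216), and its −y end at row 216.

Run:
```python
from m import *
import pickle
c=pickle.load(open('c9.pkl','rb')); im=c[0]; h=cv2.cvtColor(im,cv2.COLOR_RGB2HSV)
m=((h[...,0]>18)&(h[...,0]<32)&(h[...,1]>150)&(h[...,2]>120)).astype(np.uint8); m[:,:205]=0;m[:,250:]=0;m[:80]=0;m[135:]=0
M=cv2.moments(m,True); b=np.array([M['m10'],M['m01']])/M['m00']; r=np.sqrt(M['m00']/np.pi); print('button px',b,r); B=plane(c,b,.084); print(B)
print('diam', 2*r/287.17*(-(c[2].T@c[3])[2]*0+ (c[2]@B+c[3])[2]))
L=cv2.cvtColor(im,cv2.COLOR_RGB2LAB)[...,1].astype(float)
F=[];G=[]
for y in list(range(8,75,6))+list(range(145,205,6)):
    v=cv2.GaussianBlur(L,(3,3),0)[y]; d=np.diff(v); xf=245+np.argmax(d[245:285]); xg=350+np.argmin(d[350:385]); F.append((xf+.5,y+.0)); G.append((xg+.5,y))
def fit(P): vx,vy,x,y=cv2.fitLine(np.array(P,np.float32),cv2.DIST_HUBER,0,.01,.01).ravel(); return np.array([x,y]),np.array([vx,vy])*np.sign(vy)
print(F,G)
a,u=fit([plane(c,p,.072)[:2] for p in F]); g,w=fit([plane(c,p,.072)[:2] for p in G])
n=np.array([u[1],-u[0]]); print('front',a,u,'yaw',np.degrees(np.arctan2(u[1],u[0]))-90,'hinge yaw',np.degrees(np.arctan2(w[1],w[0]))-90,'width',(g-a)@n,'button off',(B[:2]-a)@n)
cs=pickle.load(open('c0.pkl','rb'))
t=cs['top']; ht=cv2.cvtColor(t[0],cv2.COLOR_RGB2HSV); q=proj(t,B); x,y=q.round().astype(int)
mm=((ht[...,0]>15)&(ht[...,0]<32)&(ht[...,1]>150)&(ht[...,2]>140)).astype(np.uint8); z=np.zeros_like(mm); z[y-5:y+6,x-6:x+7]=1
M=cv2.moments(mm*z,True); p=(M['m10']/M['m00'],M['m01']/M['m00']); print('top px',p,'exp',q,tri(c,b,t,p))
# -y end
v=cv2.GaussianBlur(L,(3,3),0)[:,320]; r=205+np.argmin(np.diff(v[205:225])); E=plane(c,(320,r+.5),.072); print('row',r,E,'dist to button along y',(E[:2]-B[:2])@u)
```

```text
button px [228.55263158 107.22488038] 11.534883286137944
[ 0.40765326 -0.23017255  0.084     ]
diam 0.025056929727501585
[(np.float64(255.5), 8.0), (np.float64(255.5), 14.0), (np.float64(256.5), 20.0), (np.float64(256.5), 26.0), (np.float64(256.5), 32.0), (np.float64(257.5), 38.0), (np.float64(257.5), 44.0), (np.float64(258.5), 50.0), (np.float64(258.5), 56.0), (np.float64(258.5), 62.0), (np.float64(259.5), 68.0), (np.float64(259.5), 74.0), (np.float64(264.5), 145.0), (np.float64(265.5), 151.0), (np.float64(265.5), 157.0), (np.float64(265.5), 163.0), (np.float64(266.5), 169.0), (np.float64(266.5), 175.0), (np.float64(266.5), 181.0), (np.float64(267.5), 187.0), (np.float64(268.5), 193.0), (np.float64(268.5), 199.0)] [(np.float64(369.5), 8), (np.float64(369.5), 14), (np.float64(369.5), 20), (np.float64(369.5), 26), (np.float64(369.5), 32), (np.float64(369.5), 38), (np.float64(369.5), 44), (np.float64(369.5), 50), (np.float64(369.5), 56), (np.float64(368.5), 62), (np.float64(368.5), 68), (np.float64(368.5), 74), (np.float64(367.5), 145), (np.float64(366.5), 151), (np.float64(367.5), 157), (np.float64(366.5), 163), (np.float64(366.5), 169), (np.float64(366.5), 175), (np.float64(366.5), 181), (np.float64(366.5), 187), (np.float64(366.5), 193), (np.float64(366.5), 199)]
front [ 0.4417843 -0.2324252] [0.14799081 0.98898876] yaw -8.510513 hinge yaw -8.402115 width 0.119132265 button off -0.03408857858508059
top px (389.4074074074074, 232.44444444444446) exp [390.12241533 231.90359054] (array([ 0.40603468, -0.22909235,  0.07733501]), np.float64(0.001063240153208745))
row 215 [ 0.48406768 -0.3726509   0.072     ] dist to button along y -0.1296008525322529
```

Everything agrees: lid width 119 mm, button 34 mm in front, 129.6 mm from its centre to the −y end, and triangulated button height about 77–84 mm. I approach with one finger over the button and the other over the lid.

```bash
cat >> h.py <<'E'
CY=np.radians(-8.45); CX_=np.array([np.cos(CY),np.sin(CY)]); CY_=np.array([-CX_[1],CX_[0]]); CC=np.array([.40765,-.23017])+.095*CX_
def cas(x,y): return CC+x*CX_+y*CY_
E
python3 - <<'E'
from h import *
print(CC); x,y=cas(-.067,0); go(x,y,.115,81.55)
E
```

```text
[ 0.50161873 -0.2441299 ]
pos [ 0.491046   -0.32985308  0.24994231] yaw 80.34 units [ 1.41  -1.177  2.255] rows>=2.8 drz -0.013 F [0.1 0.  0.1] t 22.725
```

carry_out([
  {"xyz": [0.35, -0.3, 0.3], "dr": [0, 0, -0.013]},
  {"xyz": [0.35, -0.3, 0.65], "dr": [0, 0, 0]},
  {"xyz": [0.35, -0.29, 0.65], "dr": [0, 0, 0]},
  {"xyz": [0.35, -0.29, 0.65], "dr": [0, 0, 0]},
  {"xyz": [0, 0, 0], "dr": [0, 0, 0]},
])

```text
t: 23.35
ee_pos: [0.4313, -0.2328, 0.113]
tool_rot: [[0.145, 0.989, -0.007], [0.989, -0.145, 0.006], [0.005, -0.007, -1.0]]
wrist_force: [0.4, 0.4, 1.0]
grip_width: 0.0478
grip_force: 0.0
```

carry_out([
  {"xyz": [0, 0, 0], "dr": [0, 0, 0]},
  {"xyz": [0, 0, 0], "dr": [0, 0, 0]},
])

```text
t: 23.6
ee_pos: [0.4363, -0.2391, 0.1192]
tool_rot: [[0.148, 0.989, 0.004], [0.989, -0.148, -0.003], [-0.002, 0.004, -1.0]]
wrist_force: [-0.4, 0.3, -0.1]
grip_width: 0.0476
grip_force: 0.0
```

Run:
```python
from h import *
x,y=cas(-.067,0); go(x,y,.092,81.55)
d=cam('scene'); o=env.observe(); p=np.array(o['ee_pos']);R=np.array(o['tool_rot'])
q=proj(d,p); x0,y0=int(q[0])-50,int(q[1])-45
im=cv2.resize(d[0][y0:y0+80,x0:x0+100],None,fx=6,fy=6,interpolation=cv2.INTER_CUBIC)
cv2.imwrite('pics/s10.png',im[:,:,::-1])
```

```text
pos [ 0.43632983 -0.23914729  0.11917794] yaw 81.48 units [ 0.079 -0.03   0.453] rows>=0.4 drz -0.001 F [-0.4  0.3 -0.1] t 23.6
```

View pics/s10.png

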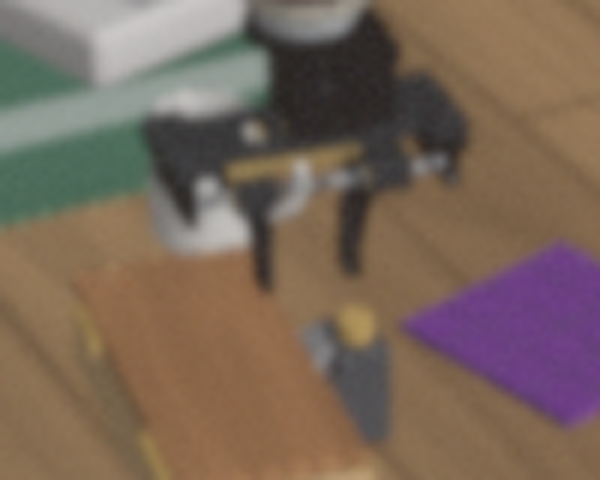

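The view shows the front finger (350,268) above the button (357,322) and the rear finger (265,285) above the lid's front part. I go down.

carry_out([
  {"xyz": [0.08, -0.03, 0.25], "dr": [0, 0, 0]},
  {"xyz": [0, 0, 0.2], "dr": [0, 0, 0]},
  {"xyz": [0, 0, 0], "dr": [0, 0, 0]},
])

```text
t: 24.02
ee_pos: [0.4319, -0.2316, 0.0877]
tool_rot: [[0.148, 0.989, -0.003], [0.989, -0.148, 0.002], [0.002, -0.003, -1.0]]
wrist_force: [-0.1, -0.0, -0.1]
grip_width: 0.048
grip_force: 0.0
```

carry_out([
  {"xyz": [0, 0, 0.05], "dr": [0, 0, 0]},
  {"xyz": [0, 0, 0.05], "dr": [0, 0, 0]},
  {"xyz": [0, 0, 0], "dr": [0, 0, 0]},
])

```text
t: 24.4
ee_pos: [0.4333, -0.2326, 0.0838]
tool_rot: [[0.148, 0.989, 0.0], [0.989, -0.148, -0.0], [-0.0, 0.0, -1.0]]
wrist_force: [0.5, -0.1, 1.3]
grip_width: 0.0479
grip_force: 0.5
```

Run:
```python
from h import *
x,y=cas(-.067,0); go(x,y,.0765,81.55)
```

```text
pos [ 0.4332799  -0.23262871  0.08378465] yaw 81.47 units [-0.022  0.038  0.121] rows>=0.1 drz -0.001 F [ 0.5 -0.1  1.3] t 24.4
```

carry_out([
  {"xyz": [0, 0, 0.04], "dr": [0, 0, 0]},
  {"xyz": [0, 0, 0.04], "dr": [0, 0, 0]},
  {"xyz": [0, 0, 0], "dr": [0, 0, 0]},
])

```text
t: 24.78
ee_pos: [0.4333, -0.2327, 0.0793]
tool_rot: [[0.148, 0.989, 0.0], [0.989, -0.148, -0.0], [-0.0, 0.0, -1.0]]
wrist_force: [-2.3, 1.0, 6.6]
grip_width: 0.0481
grip_force: 2.9
```

carry_out([
  {"xyz": [0, 0, 0.03], "dr": [0, 0, 0]},
  {"xyz": [0, 0, 0], "dr": [0, 0, 0]},
])

```text
t: 25.02
ee_pos: [0.4334, -0.2327, 0.0776]
tool_rot: [[0.148, 0.989, 0.0], [0.989, -0.148, -0.0], [-0.0, 0.0, -1.0]]
wrist_force: [-2.6, 1.6, 7.1]
grip_width: 0.0478
grip_force: 3.3
```

Run:
```python
from h import *
o=env.observe(); p=np.array(o['ee_pos'])[:2]-CC; x=p@CX_; print(x,p@CY_)
s=102; f=np.arange(0.03,1.64,.1)
X=60-s*np.cos(f)+12*np.sin(f); Z=60+s*np.sin(f)+12*np.cos(f)
print(np.c_[f[1:],np.diff(X)/60,-np.diff(Z)/60].round(3))
```

```text
-0.06920583841259056 0.001319268227123175
[[ 0.13   0.034 -0.168]
 [ 0.23   0.05  -0.164]
 [ 0.33   0.066 -0.158]
 [ 0.43   0.082 -0.15 ]
 [ 0.53   0.096 -0.141]
 [ 0.63   0.11  -0.131]
 [ 0.73   0.122 -0.12 ]
 [ 0.83   0.134 -0.107]
 [ 0.93   0.144 -0.093]
 [ 1.03   0.152 -0.078]
 [ 1.13   0.159 -0.062]
 [ 1.23   0.165 -0.046]
 [ 1.33   0.169 -0.03 ]
 [ 1.43   0.171 -0.013]
 [ 1.53   0.171  0.005]
 [ 1.63   0.17   0.022]]
```

carry_out([
  {"xyz": [0, 0.03, -0.17], "dr": [0, 0, 0]},
  {"xyz": [0, 0.05, -0.16], "dr": [0, 0, 0]},
  {"xyz": [0, 0.07, -0.16], "dr": [0, 0, 0]},
  {"xyz": [0, 0, 0], "dr": [0, 0, 0]},
])

```text
t: 25.52
ee_pos: [0.4432, -0.2344, 0.1077]
tool_rot: [[0.148, 0.989, 0.002], [0.989, -0.148, -0.001], [-0.001, 0.002, -1.0]]
wrist_force: [0.6, -0.3, 1.2]
grip_width: 0.0479
grip_force: 0.7
```

carry_out([
  {"xyz": [0, 0.08, -0.15], "dr": [0, 0, 0]},
  {"xyz": [0, 0.1, -0.14], "dr": [0, 0, 0]},
  {"xyz": [0, 0.11, -0.13], "dr": [0, 0, 0]},
  {"xyz": [0, 0, 0], "dr": [0, 0, 0]},
])

```text
t: 26.02
ee_pos: [0.4604, -0.2368, 0.1327]
tool_rot: [[0.148, 0.989, 0.002], [0.989, -0.148, -0.001], [-0.001, 0.002, -1.0]]
wrist_force: [0.7, -0.2, 1.0]
grip_width: 0.0479
grip_force: 0.7
```

Run:
```python
from h import *
o=env.observe(); p=np.array(o['ee_pos']); q=p[:2]-CC; x=q@CX_
xi=(x+.0239)*1000; z=(p[2]-.0025)*1000
from scipy.optimize import fsolve
print('xi,z',xi,z,fsolve(lambda v:[60-v[0]*np.cos(v[1])+12*np.sin(v[1])-xi,60+v[0]*np.sin(v[1])+12*np.cos(v[1])-z],[100,.6]),o['wrist_force'],o['grip_force'])
d=cam('scene'); cv2.imwrite('pics/s11.png',cv2.resize(d[0][100:210,230:350],None,fx=5,fy=5,interpolation=cv2.INTER_CUBIC)[:,:,::-1])
```

```text
xi,z -17.924349524338755 130.21220150248192 [104.20152345   0.61872767] [ 0.68380459 -0.17087693  1.00865773] 0.7279861439019442
```

View pics/s11.png

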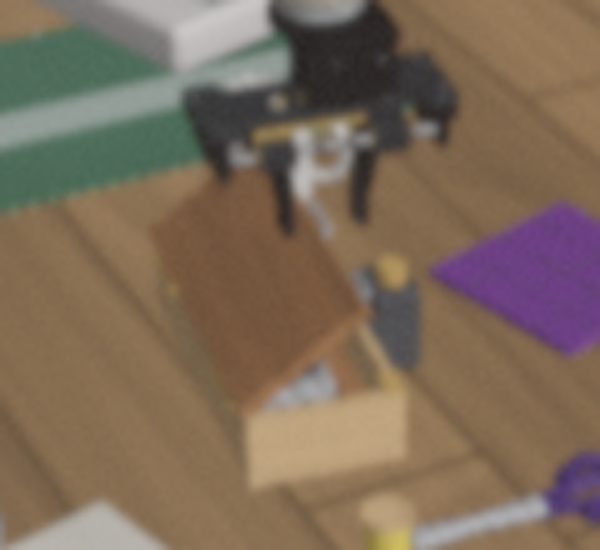

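The lid rests under the rear finger at (288,230), about 0.6 rad up and rising under control. That was my last picture, so from here I go by numbers.

carry_out([
  {"xyz": [0, 0.12, -0.12], "dr": [0, 0, 0]},
  {"xyz": [0, 0.13, -0.11], "dr": [0, 0, 0]},
  {"xyz": [0, 0.14, -0.09], "dr": [0, 0, 0]},
  {"xyz": [0, 0.15, -0.08], "dr": [0, 0, 0]},
  {"xyz": [0, 0, 0], "dr": [0, 0, 0]},
])

```text
t: 26.7
ee_pos: [0.4923, -0.2414, 0.1562]
tool_rot: [[0.148, 0.989, 0.001], [0.989, -0.148, -0.001], [-0.0, 0.001, -1.0]]
wrist_force: [0.4, -0.3, 0.9]
grip_width: 0.0478
grip_force: 0.8
```

carry_out([
  {"xyz": [0, 0.16, -0.06], "dr": [0, 0, 0]},
  {"xyz": [0, 0.16, -0.05], "dr": [0, 0, 0]},
  {"xyz": [0, 0.17, -0.03], "dr": [0, 0, 0]},
  {"xyz": [0, 0.17, -0.01], "dr": [0, 0, 0]},
  {"xyz": [0, 0, 0], "dr": [0, 0, 0]},
])

```text
t: 27.32
ee_pos: [0.5313, -0.2473, 0.1646]
tool_rot: [[0.148, 0.989, 0.0], [0.989, -0.148, -0.0], [-0.0, 0.0, -1.0]]
wrist_force: [1.8, 0.0, 1.1]
grip_width: 0.0477
grip_force: 0.8
```

carry_out([
  {"xyz": [0, 0.17, 0], "dr": [0, 0, 0]},
  {"xyz": [0, 0.17, 0], "dr": [0, 0, 0]},
  {"xyz": [0, 0.17, 0], "dr": [0, 0, 0]},
  {"xyz": [0, 0.1, 0], "dr": [0, 0, 0]},
  {"xyz": [0, 0, 0], "dr": [0, 0, 0]},
])

```text
t: 27.95
ee_pos: [0.567, -0.2525, 0.1645]
tool_rot: [[0.148, 0.989, -0.0], [0.989, -0.148, 0.0], [0.0, -0.0, -1.0]]
wrist_force: [1.9, 0.5, -0.1]
grip_width: 0.0475
grip_force: 0.7
```

Run:
```python
from h import *
o=env.observe(); p=np.array(o['ee_pos']); q=p[:2]-CC; x=q@CX_
print('case x',x,'y',q@CY_,'xi',x+.0239,'ztip',p[2]-.0025,o['wrist_force'],o['t'])
```

```text
case x 0.06594497634549129 y 0.0013150667534338014 xi 0.0898449763454913 ztip 0.1619857371724637 [ 1.85174192  0.50735369 -0.14940539] 27.95
```

carry_out([
  {"xyz": [0, 0.05, 0], "dr": [0, 0, 0]},
  {"xyz": [0, 0, -0.4], "dr": [0, 0, 0]},
  {"xyz": [0, 0, -0.8], "dr": [0, 0, 0]},
  {"xyz": [0, 0, -0.8], "dr": [0, 0, 0]},
  {"xyz": [-0.3, -0.4, -0.6], "dr": [0, 0, 0]},
])

```text
t: 28.58
ee_pos: [0.5438, -0.2667, 0.3232]
tool_rot: [[0.146, 0.989, 0.002], [0.989, -0.146, -0.001], [-0.001, 0.002, -1.0]]
wrist_force: [0.3, 0.1, -0.7]
grip_width: 0.0474
grip_force: 0.0
```

carry_out([
  {"xyz": [-0.5, -0.5, -0.1], "dr": [0, 0, 0]},
  {"xyz": [-0.5, -0.5, -0.1], "dr": [0, 0, 0]},
  {"xyz": [0, 0, 0], "dr": [0, 0, 0]},
  {"xyz": [0, 0, 0], "dr": [0, 0, 0]},
])

```text
t: 29.08
ee_pos: [0.475, -0.3174, 0.3327]
tool_rot: [[0.149, 0.989, 0.0], [0.989, -0.149, 0.0], [0.0, 0.0, -1.0]]
wrist_force: [0.8, 0.3, 0.4]
grip_width: 0.0479
grip_force: 0.0
```

Run:
```python
from m import *
import pickle
st(); c=cam('wrist'); pickle.dump(c,open('c12.pkl','wb'))
im=c[0]; h=cv2.cvtColor(im,cv2.COLOR_RGB2HSV)
# region of recess at z~.03
roi=np.zeros(im.shape[:2],np.uint8); cv2.fillPoly(roi,[np.array([proj(c,[*cas(a,b),.03]) for a,b in((-.05,-.122),(.05,-.122),(.05,.122),(-.05,.122))],np.int32)],1)
print([proj(c,[*cas(a,b),.03]).round() for a,b in((-.05,-.122),(.05,-.122),(.05,.122),(-.05,.122))])
m=((h[...,1]<70)).astype(np.uint8)*roi
n,lab,s,ce=cv2.connectedComponentsWithStats(m)
for i in range(1,n):
    if s[i,4]>60:
        P=plane(c,ce[i],.03)[:2]-CC; print(s[i],ce[i].round(1),'case',P@CX_,P@CY_,im[lab==i].mean(0).round())
x0,x1=np.where(roi.any(0))[0][[0,-1]];
xs=[int(proj(c,[*cas(0,b),.03])[0]) for b in(0,)]
for y in range(0,222,4):
    r=np.where(roi[y])[0]
    if len(r): print(y,''.join('#' if h[y,x,1]<70 else ('+' if h[y,x,1]<110 else '.') for x in range(r[0],r[-1],2)), ''.join('%x'%(h[y,x,2]//16) for x in range(r[0],r[-1],2)))
```

```text
29.075 [ 0.475  -0.3174  0.3327] [[0.1489427323347221, 0.9888458084459866, 0.00017205659100017596], [0.9888457332433371, -0.14894279080488781, 0.00040114049686440625], [0.00042229268776224966, 0.0001103904642338276, -0.9999999047414111]] [0.7985 0.3263 0.4248] 0.047850505896844905 [-0.7274  0.0434  1.5214  0.0004  1.577  -0.5779]
[array([298., 193.]), array([359., 193.]), array([364.,  29.]), array([295.,  29.])]
[ 307   82   39   28 1060] [325.9  95.6] case -0.00495601395751152 0.030943636814874984 [200. 194. 191.]
[309 121  38  26 949] [327.2 133.4] case -0.0027331791918379636 -0.02538706459590963 [201. 197. 194.]
[311 158  37  25 880] [328.7 170.3] case 1.2032484377201993e-05 -0.08411947181816792 [190. 187. 185.]
28 ................. aaaaaa99a99999999
32 ................................... feeeeeedddddddddddddddddddeeeeeeede
36 ................................... eeeeeeedddddddddeeeeeeeeeeeeeeeeede
40 ................................... eeeeeeeeeeeeeeeeeeeeeeeeeeeeeeeeeee
44 ................................... eeeeeeeffeefffeeefffeeeeefeeeeeeeee
48 .......+++.++++..++......+++....
[... 1873 characters left out ...]
eeeffffffffffffffffffffdddee
156 .......++.+++..++..++.......... cdeeeeffffffffffffffffffffdcdee
160 .......###################..... dceeeeffeeeeeeeeeeeeeeeeeedcdee
164 .......###################..... dcdeeeffeeeeeeeeeeeeeeeeecdddee
168 .......###################..... dddeeefeeeaaaaaabbbbbbbeecdddde
172 ......+##################...... dddeeffee97777777777777cdcdddee
176 ......+##################...... dddeeffdd96666776676667bdddddde
180 ......+##################..... ddddeffddddedddeeeeeeeeeccdddd
184 .............................. ddddedddcdcccccccccddddddddddd
188 .............................. edddeeddddddddeeeeeeeeeeeddddd
192 .............................. feeeffffffffffffffffffffffffee
```

Three weights are there, at case y ≈ +31, −25 and −84 mm. A sideways shift gives a second view for fin heights.

carry_out([
  {"xyz": [0, -0.8, 0], "dr": [0, 0, 0]},
  {"xyz": [0, -0.7, 0], "dr": [0, 0, 0]},
  {"xyz": [0, 0, 0], "dr": [0, 0, 0]},
  {"xyz": [0, 0, 0], "dr": [0, 0, 0]},
], grip=0.4)

```text
t: 29.62
ee_pos: [0.3869, -0.304, 0.3328]
tool_rot: [[0.147, 0.989, 0.001], [0.989, -0.147, -0.0], [-0.0, 0.001, -1.0]]
wrist_force: [0.6, 0.1, -0.2]
grip_width: 0.0348
grip_force: 0.0
```

```bash
cat > fins.py <<'E'
from m import *
def fins(c):
    im=c[0]; h=cv2.cvtColor(im,cv2.COLOR_RGB2HSV)
    roi=np.zeros(im.shape[:2],np.uint8); cv2.fillPoly(roi,[np.array([proj(c,[*cas(a,b),.045]) for a,b in((-.033,-.108),(.033,-.108),(.033,.108),(-.033,.108))],np.int32)],1)
    m=((h[...,1]<80)&(h[...,2]<160)).astype(np.uint8)*roi
    n,lab,s,ce=cv2.connectedComponentsWithStats(m); out=[]
    for i in range(1,n):
        if s[i,4]>60:
            k=cv2.findContours((lab==i).astype(np.uint8),cv2.RETR_EXTERNAL,cv2.CHAIN_APPROX_NONE)[0][0]
            r=cv2.minAreaRect(k); out.append((ce[i],r))
    return out
E
python3 - <<'E'
from fins import *
import pickle
st(); c2=cam('wrist'); c1=pickle.load(open('c12.pkl','rb'))
a=fins(c1);b=fins(c2); print(len(a),len(b))
for (p,r),(q,s) in zip(a,b):
    T,e=tri(c1,p,c2,q); P=plane(c1,p,.05)[:2]-CC; Q=plane(c2,q,.05)[:2]-CC
    sz=np.array(r[1])/287.17*(c1[2]@np.array([*cas(0,0),.05])+c1[3])[2]
    print('tri z %.4f err %.4f'%(T[2],e),'case1',P@CX_,P@CY_,'case2',Q@CX_,Q@CY_,'size',sz,'ang',r[2],s[2],'px',p)
E
```

```text
29.625 [ 0.3869 -0.304   0.3328] [[0.14742788382398475, 0.9890725575198978, 0.0007035852687329709], [0.9890728076945758, -0.147427837692268, -0.00011727127074276135], [-1.2261740875713682e-05, 0.0007131861124772074, -0.999999745607577]] [ 0.5965  0.1211 -0.1653] 0.03476809531008854 [-0.8267 -0.1535  1.7099  0.0004  1.5846 -0.6787]
3 3
tri z 0.0350 err 0.0003 case1 -0.004011295287829976 0.030163486371111072 case2 -0.006944383173125988 0.02984527392277817 size [0.0119 0.0416] ang 90.0 90.0 px [326.8411  95.0155]
tri z 0.0394 err 0.0002 case1 -0.0027834874104219853 -0.02634900430787171 case2 -0.004876650811873852 -0.02658275508280988 size [0.0119 0.0416] ang 90.0 90.0 px [327.484  134.6073]
tri z 0.0380 err 0.0000 case1 0.0008039674691393218 -0.08527071052331742 case2 -0.0015541322927989855 -0.08526858888682652 size [0.0134 0.0401] ang 90.0 90.0 px [329.5873 173.1706]
```

Sizes match the fins (12 × 42 mm). Heights triangulate to about 37 mm, but over a short 90 mm baseline that is only a weak check against 50 mm, so touch will settle it. I turn the gripper 90° and go over the middle weight.

carry_out([
  {"xyz": [0, 0, 0], "dr": [0, 0, -0.11]},
  {"xyz": [0, 0, 0], "dr": [0, 0, -0.11]},
  {"xyz": [0, 0, 0], "dr": [0, 0, -0.11]},
  {"xyz": [0, 0, 0], "dr": [0, 0, -0.11]},
  {"xyz": [0, 0, 0], "dr": [0, 0, -0.11]},
], grip=0.3)

```text
t: 30.3
ee_pos: [0.3871, -0.3042, 0.3323]
tool_rot: [[-0.661, 0.75, -0.0], [0.75, 0.661, 0.001], [0.001, 0.0, -1.0]]
wrist_force: [-0.6, -0.1, 0.8]
grip_width: 0.0261
grip_force: 0.0
```

carry_out([
  {"xyz": [0, 0, 0], "dr": [0, 0, -0.11]},
  {"xyz": [0, 0, 0], "dr": [0, 0, -0.11]},
  {"xyz": [0, 0, 0], "dr": [0, 0, -0.11]},
  {"xyz": [0, 0, 0], "dr": [0, 0, -0.11]},
  {"xyz": [0, 0, 0], "dr": [0, 0, 0]},
])

```text
t: 30.92
ee_pos: [0.3869, -0.3042, 0.3323]
tool_rot: [[-0.986, 0.164, -0.0], [0.164, 0.986, 0.001], [0.0, 0.001, -1.0]]
wrist_force: [0.4, -0.4, 0.3]
grip_width: 0.0256
grip_force: 0.0
```

Run:
```python
from h import *
x,y=cas(-.003,-.0264); go(x,y,.2,171.55)
```

```text
pos [ 0.38688715 -0.30415575  0.33232979] yaw 170.55 units [-1.68   0.859  2.205] rows>=2.8 drz -0.011 F [ 0.4 -0.4  0.3] t 30.925
```

carry_out([
  {"xyz": [-0.56, 0.29, 0.3], "dr": [0, 0, -0.01]},
  {"xyz": [-0.56, 0.29, 0.5], "dr": [0, 0, 0]},
  {"xyz": [-0.56, 0.28, 0.6], "dr": [0, 0, 0]},
  {"xyz": [0, 0, 0.8], "dr": [0, 0, 0]},
  {"xyz": [0, 0, 0], "dr": [0, 0, 0]},
])

```text
t: 31.55
ee_pos: [0.4916, -0.2663, 0.1958]
tool_rot: [[-0.989, 0.15, -0.008], [0.15, 0.989, 0.006], [0.009, 0.005, -1.0]]
wrist_force: [-0.1, -0.6, -0.4]
grip_width: 0.0262
grip_force: 0.0
```

carry_out([
  {"xyz": [0, 0, 0.8], "dr": [0, 0, 0]},
  {"xyz": [0, 0, 0.4], "dr": [0, 0, 0]},
  {"xyz": [0, 0, 0], "dr": [0, 0, 0]},
  {"xyz": [0, 0, 0], "dr": [0, 0, 0]},
])

```text
t: 32.05
ee_pos: [0.4949, -0.27, 0.1314]
tool_rot: [[-0.989, 0.149, 0.003], [0.149, 0.989, -0.002], [-0.003, -0.002, -1.0]]
wrist_force: [0.2, -0.5, -0.3]
grip_width: 0.0261
grip_force: 0.0
```

Run:
```python
from h import *
x,y=cas(-.003,-.0264); go(x,y,.08,171.55)
```

```text
pos [ 0.49488966 -0.26995741  0.13144908] yaw 171.40 units [0.005 0.004 0.857] rows>=0.8 drz -0.002 F [ 0.2 -0.5 -0.3] t 32.05
```

carry_out([
  {"xyz": [0, 0, 0.4], "dr": [0, 0, 0]},
  {"xyz": [0, 0, 0.4], "dr": [0, 0, 0]},
  {"xyz": [0, 0, 0], "dr": [0, 0, 0]},
  {"xyz": [0, 0, 0], "dr": [0, 0, 0]},
])

```text
t: 32.55
ee_pos: [0.4947, -0.2697, 0.0829]
tool_rot: [[-0.989, 0.149, 0.002], [0.149, 0.989, -0.002], [-0.003, -0.001, -1.0]]
wrist_force: [0.6, -0.0, 0.6]
grip_width: 0.0259
grip_force: 0.0
```

carry_out([
  {"xyz": [0, 0, 0.1], "dr": [0, 0, 0]},
  {"xyz": [0, 0, 0.1], "dr": [0, 0, 0]},
  {"xyz": [0, 0, 0], "dr": [0, 0, 0]},
])

```text
t: 32.92
ee_pos: [0.4931, -0.2684, 0.068]
tool_rot: [[-0.989, 0.148, -0.001], [0.148, 0.989, 0.001], [0.001, 0.001, -1.0]]
wrist_force: [-0.4, -0.4, 0.7]
grip_width: 0.0262
grip_force: 0.0
```

carry_out([
  {"xyz": [0, 0, 0.07], "dr": [0, 0, 0]},
  {"xyz": [0, 0, 0.07], "dr": [0, 0, 0]},
  {"xyz": [0, 0, 0], "dr": [0, 0, 0]},
])

```text
t: 33.3
ee_pos: [0.4931, -0.2685, 0.0596]
tool_rot: [[-0.989, 0.148, -0.001], [0.148, 0.989, 0.001], [0.001, 0.001, -1.0]]
wrist_force: [-0.1, 0.0, 0.4]
grip_width: 0.0263
grip_force: 0.0
```

carry_out([
  {"xyz": [0, 0, 0.05], "dr": [0, 0, 0]},
  {"xyz": [0, 0, 0.05], "dr": [0, 0, 0]},
  {"xyz": [0, 0, 0], "dr": [0, 0, 0]},
])

```text
t: 33.67
ee_pos: [0.4933, -0.2686, 0.0539]
tool_rot: [[-0.989, 0.148, -0.001], [0.148, 0.989, 0.0], [0.001, 0.0, -1.0]]
wrist_force: [0.5, -0.5, -0.4]
grip_width: 0.0257
grip_force: 0.0
```

carry_out([
  {"xyz": [0, 0, 0.05], "dr": [0, 0, 0]},
  {"xyz": [0, 0, 0.05], "dr": [0, 0, 0]},
  {"xyz": [0, 0, 0], "dr": [0, 0, 0]},
])

```text
t: 34.05
ee_pos: [0.4932, -0.2686, 0.0478]
tool_rot: [[-0.989, 0.148, -0.001], [0.148, 0.989, 0.0], [0.001, 0.0, -1.0]]
wrist_force: [0.5, 0.4, 0.3]
grip_width: 0.0264
grip_force: 0.0
```

carry_out([
  {"xyz": [0, 0, 0.05], "dr": [0, 0, 0]},
  {"xyz": [0, 0, 0.05], "dr": [0, 0, 0]},
  {"xyz": [0, 0, 0], "dr": [0, 0, 0]},
])

```text
t: 34.42
ee_pos: [0.4932, -0.2686, 0.0418]
tool_rot: [[-0.989, 0.148, -0.001], [0.148, 0.989, 0.0], [0.001, 0.0, -1.0]]
wrist_force: [-0.1, 0.4, -0.5]
grip_width: 0.0261
grip_force: 0.0
```

carry_out([
  {"xyz": [0, 0, 0.04], "dr": [0, 0, 0]},
  {"xyz": [0, 0, 0.04], "dr": [0, 0, 0]},
  {"xyz": [0, 0, 0], "dr": [0, 0, 0]},
])

```text
t: 34.8
ee_pos: [0.4933, -0.2686, 0.0372]
tool_rot: [[-0.989, 0.148, -0.0], [0.148, 0.989, 0.0], [0.0, 0.0, -1.0]]
wrist_force: [-0.1, 0.3, 0.5]
grip_width: 0.0262
grip_force: 0.0
```

carry_out([
  {"xyz": [0, 0, 0.03], "dr": [0, 0, 0]},
  {"xyz": [0, 0, 0.03], "dr": [0, 0, 0]},
  {"xyz": [0, 0, 0], "dr": [0, 0, 0]},
])

```text
t: 35.17
ee_pos: [0.4934, -0.2686, 0.0336]
tool_rot: [[-0.989, 0.148, -0.0], [0.148, 0.989, 0.0], [0.0, 0.0, -1.0]]
wrist_force: [0.4, 0.3, 0.2]
grip_width: 0.0261
grip_force: 0.0
```

carry_out([
  {"xyz": [0, 0, 0], "dr": [0, 0, 0]},
  {"xyz": [0, 0, 0], "dr": [0, 0, 0]},
  {"xyz": [0, 0, 0], "dr": [0, 0, 0]},
  {"xyz": [0, 0, 0], "dr": [0, 0, 0]},
], grip=0, squeeze=25)

```text
t: 35.67
ee_pos: [0.4936, -0.2689, 0.0339]
tool_rot: [[-0.989, 0.148, 0.0], [0.148, 0.989, -0.0], [-0.0, -0.0, -1.0]]
wrist_force: [0.9, -1.0, -0.4]
grip_width: 0.0119
grip_force: 24.9
```

carry_out([
  {"xyz": [0, 0, -0.1], "dr": [0, 0, 0]},
  {"xyz": [0, 0, -0.2], "dr": [0, 0, 0]},
  {"xyz": [0, 0, 0], "dr": [0, 0, 0]},
])

```text
t: 36.05
ee_pos: [0.4945, -0.2694, 0.0534]
tool_rot: [[-0.989, 0.148, 0.002], [0.148, 0.989, -0.002], [-0.002, -0.001, -1.0]]
wrist_force: [-0.1, -0.4, -2.3]
grip_width: 0.0117
grip_force: 24.9
```

Gripped at 11.9 mm fin width, carrying about 2.5 N. I lift and carry it to the template.

carry_out([
  {"xyz": [0, 0, -0.5], "dr": [0, 0, 0]},
  {"xyz": [0, 0, -0.6], "dr": [0, 0, 0]},
  {"xyz": [0, 0, -0.6], "dr": [0, 0, 0]},
  {"xyz": [0, 0, 0], "dr": [0, 0, 0]},
])

```text
t: 36.55
ee_pos: [0.4956, -0.2702, 0.1575]
tool_rot: [[-0.989, 0.148, 0.006], [0.148, 0.989, -0.004], [-0.007, -0.003, -1.0]]
wrist_force: [0.4, -0.3, -2.0]
grip_width: 0.0123
grip_force: 24.9
```

Run:
```python
from h import *
x,y=cor(-.044,-.042); print(x,y); go(x,y,.15,170.4)
```

```text
0.6116997350223357 0.25971961281627626
pos [ 0.49563136 -0.2702485   0.15749519] yaw 171.48 units [-0.603  9.022  0.098] rows>=8.7 drz 0.012 F [ 0.4 -0.3 -2. ] t 36.55
```

carry_out([
  {"xyz": [-0.06, 0.9, 0], "dr": [0, 0, 0]},
  {"xyz": [-0.06, 0.9, 0], "dr": [0, 0, 0]},
  {"xyz": [-0.06, 0.9, 0], "dr": [0, 0, 0]},
  {"xyz": [-0.06, 0.9, 0], "dr": [0, 0, 0]},
  {"xyz": [-0.06, 0.9, 0], "dr": [0, 0, 0]},
])

```text
t: 37.17
ee_pos: [0.5504, -0.0025, 0.1518]
tool_rot: [[-0.989, 0.148, -0.002], [0.148, 0.989, 0.0], [0.002, -0.0, -1.0]]
wrist_force: [1.3, -1.1, -1.7]
grip_width: 0.012
grip_force: 24.9
```

carry_out([
  {"xyz": [-0.06, 0.9, 0], "dr": [0, 0, 0]},
  {"xyz": [-0.06, 0.9, 0], "dr": [0, 0, 0]},
  {"xyz": [-0.06, 0.9, 0], "dr": [0, 0, 0]},
  {"xyz": [-0.06, 0.9, 0], "dr": [0, 0, 0]},
  {"xyz": [-0.06, 0.9, 0], "dr": [0, 0, 0.012]},
])

```text
t: 37.8
ee_pos: [0.6083, 0.2614, 0.1513]
tool_rot: [[-0.986, 0.167, -0.003], [0.167, 0.986, -0.001], [0.003, -0.001, -1.0]]
wrist_force: [0.8, -1.1, -2.2]
grip_width: 0.0115
grip_force: 24.9
```

carry_out([
  {"xyz": [0, 0, 0.4], "dr": [0, 0, 0]},
  {"xyz": [0, 0, 0.4], "dr": [0, 0, 0]},
  {"xyz": [0, 0, 0], "dr": [0, 0, 0]},
  {"xyz": [0, 0, 0], "dr": [0, 0, 0]},
])

```text
t: 38.3
ee_pos: [0.6091, 0.2597, 0.1055]
tool_rot: [[-0.986, 0.167, -0.001], [0.167, 0.986, -0.0], [0.001, -0.0, -1.0]]
wrist_force: [0.7, -0.5, -2.7]
grip_width: 0.0115
grip_force: 25.0
```

Run:
```python
from h import *
x,y=cor(-.044,-.042); print(x,y); go(x,y,.047,170.4)
```

```text
0.6116997350223357 0.25971961281627626
pos [0.60906271 0.25971868 0.10551925] yaw 170.37 units [-0.044  0.008  0.975] rows>=0.9 drz -0.000 F [ 0.7 -0.5 -2.7] t 38.3
```

carry_out([
  {"xyz": [0, 0, 0.3], "dr": [0, 0, 0]},
  {"xyz": [0, 0, 0.3], "dr": [0, 0, 0]},
  {"xyz": [0, 0, 0.25], "dr": [0, 0, 0]},
  {"xyz": [0, 0, 0], "dr": [0, 0, 0]},
  {"xyz": [0, 0, 0], "dr": [0, 0, 0]},
])

```text
t: 38.92
ee_pos: [0.6094, 0.26, 0.055]
tool_rot: [[-0.986, 0.167, 0.0], [0.167, 0.986, 0.0], [-0.0, 0.0, -1.0]]
wrist_force: [-0.4, 0.3, -3.3]
grip_width: 0.012
grip_force: 25.0
```

carry_out([
  {"xyz": [0, 0, 0.05], "dr": [0, 0, 0]},
  {"xyz": [0, 0, 0.04], "dr": [0, 0, 0]},
  {"xyz": [0, 0, 0], "dr": [0, 0, 0]},
])

```text
t: 39.3
ee_pos: [0.6091, 0.2599, 0.0494]
tool_rot: [[-0.986, 0.167, -0.0], [0.167, 0.986, -0.0], [0.0, -0.0, -1.0]]
wrist_force: [-0.5, -1.0, -2.5]
grip_width: 0.0117
grip_force: 25.0
```

Run:
```python
from h import *
x,y=cor(-.044,-.042); go(x,y,.047,170.4)
```

```text
pos [0.60908425 0.25993953 0.04937113] yaw 170.39 units [-0.044  0.004  0.04 ] rows>=0.1 drz -0.000 F [-0.5 -1.  -2.5] t 39.3
```

carry_out([
  {"xyz": [0, 0, 0.03], "dr": [0, 0, 0]},
  {"xyz": [0, 0, 0.02], "dr": [0, 0, 0]},
  {"xyz": [0, 0, 0], "dr": [0, 0, 0]},
])

```text
t: 39.67
ee_pos: [0.6091, 0.2599, 0.0463]
tool_rot: [[-0.986, 0.167, -0.0], [0.167, 0.986, -0.0], [0.0, -0.0, -1.0]]
wrist_force: [0.7, -0.1, -3.3]
grip_width: 0.0119
grip_force: 25.0
```

carry_out([
  {"xyz": [0, 0, 0.01], "dr": [0, 0, 0]},
  {"xyz": [0, 0, 0], "dr": [0, 0, 0]},
])

```text
t: 39.92
ee_pos: [0.6092, 0.26, 0.0459]
tool_rot: [[-0.986, 0.167, 0.0], [0.167, 0.986, 0.0], [-0.0, 0.0, -1.0]]
wrist_force: [0.1, 0.2, -2.7]
grip_width: 0.012
grip_force: 25.0
```

carry_out([
  {"xyz": [0, 0, 0.01], "dr": [0, 0, 0]},
  {"xyz": [0, 0, 0.01], "dr": [0, 0, 0]},
  {"xyz": [0, 0, 0], "dr": [0, 0, 0]},
])

```text
t: 40.3
ee_pos: [0.6093, 0.26, 0.0459]
tool_rot: [[-0.986, 0.167, 0.0], [0.167, 0.986, -0.0], [-0.0, -0.0, -1.0]]
wrist_force: [-5.0, -1.3, 6.3]
grip_width: 0.0116
grip_force: 25.0
```

carry_out([
  {"xyz": [0, 0, 0], "dr": [0, 0, 0]},
  {"xyz": [0, 0, 0], "dr": [0, 0, 0]},
  {"xyz": [0, 0, 0], "dr": [0, 0, 0]},
], grip=0.3)

```text
t: 40.67
ee_pos: [0.6093, 0.2599, 0.0446]
tool_rot: [[-0.986, 0.167, 0.0], [0.167, 0.986, 0.0], [-0.0, 0.0, -1.0]]
wrist_force: [0.2, 0.4, -0.5]
grip_width: 0.0251
grip_force: 0.0
```

carry_out([
  {"xyz": [0, 0, -0.1], "dr": [0, 0, 0]},
  {"xyz": [0, 0, -0.5], "dr": [0, 0, 0]},
  {"xyz": [0, 0, -0.9], "dr": [0, 0, 0]},
  {"xyz": [0, 0, -0.9], "dr": [0, 0, 0]},
  {"xyz": [0, 0, -0.9], "dr": [0, 0, 0]},
])

```text
t: 41.3
ee_pos: [0.6091, 0.2599, 0.2449]
tool_rot: [[-0.986, 0.167, 0.001], [0.167, 0.986, 0.0], [-0.001, 0.0, -1.0]]
wrist_force: [1.5, -0.5, 0.1]
grip_width: 0.0261
grip_force: 0.0
```

```bash
cat > look.py <<'E'
from m import *
def lookb(c):
    "fins on board: dark low-sat blobs (z .062), and template -x/-y edges"
    im=c[0]; h=cv2.cvtColor(im,cv2.COLOR_RGB2HSV)
    roi=np.zeros(im.shape[:2],np.uint8); cv2.fillPoly(roi,[np.array([proj(c,[*cor(a,b),.05]) for a,b in((-.2,-.2),(0.0,-.2),(0.0,0.0),(-.2,0.0))],np.int32)],1); roi[220:]=0
    m=((h[...,1]<80)&(h[...,2]<150)).astype(np.uint8)*roi; m=cv2.morphologyEx(m,cv2.MORPH_OPEN,np.ones((3,3)))
    n,lab,s,ce=cv2.connectedComponentsWithStats(m)
    for i in range(1,n):
        if s[i,4]>60: P=plane(c,ce[i],.062)[:2]-K; print('fin',s[i],'corner fr',(P@EX).round(4),(P@EY).round(4),'rel T',(P@EX+.08).round(4),(P@EY+.08).round(4))
    S=h[...,1].astype(float)
    def prof(f,ts):
        out=[]
        v=[]
        for t in ts: q=proj(c,[*f(t),.018]).round().astype(int); v.append(S[q[1],q[0]] if 0<=q[0]<640 and 0<=q[1]<222 else -1)
        v=np.array(v)
        for i in range(len(v)-1):
            if v[i]>=0 and v[i+1]>=0 and (v[i]-60)*(v[i+1]-60)<=0: out.append(round(float(ts[i]),4))
        return out
    for b in(-.15,-.08,-.01): print('x edge at y',b,prof(lambda t:cor(t,b),np.arange(-.20,-.12,.0005)))
    for b in(-.15,-.08,-.01): print('y edge at x',b,prof(lambda t:cor(b,t),np.arange(-.20,-.12,.0005)))
E
python3 - <<'E'
from look import *
st(); lookb(cam('wrist'))
E
```

```text
41.3 [0.6091 0.2599 0.2449] [[-0.9859800724034727, 0.1668619866336085, 0.0006117515248028795], [0.1668621326557097, 0.9859802180670079, 0.0001956172893778723], [-0.0005705338123025017, 0.0002949529132281624, -0.9999997937469527]] [ 1.4557 -0.5215  0.0828] 0.02609216935006429 [ 0.2844  0.2964  1.3976  0.      1.447  -1.1188]
fin [315 162  10  37 357] corner fr -0.0472 -0.0423 rel T 0.0328 0.0377
x edge at y -0.15 [-0.1625]
x edge at y -0.08 [-0.1625]
x edge at y -0.01 [-0.162]
y edge at x -0.15 [-0.1605]
y edge at x -0.08 [-0.161]
y edge at x -0.01 [-0.1615]
```

Weight 1 stands at template (+33, +38) mm, upright, with the template still home. I go back, pausing where the wrist camera sees the box.

Run:
```python
from h import *
x,y=cas(.085,-.03); go(x,y,.26,171.5)
```

```text
pos [0.61250094 0.26097142 0.25471987] yaw 170.40 units [-1.01  -9.079 -0.128] rows>=8.8 drz -0.012 F [1.8 0.8 6.2] t 41.35
```

carry_out([
  {"xyz": [-0.1, -0.91, -0.01], "dr": [0, 0, -0.012]},
  {"xyz": [-0.1, -0.91, -0.01], "dr": [0, 0, 0]},
  {"xyz": [-0.1, -0.91, -0.01], "dr": [0, 0, 0]},
  {"xyz": [-0.1, -0.91, -0.01], "dr": [0, 0, 0]},
  {"xyz": [-0.1, -0.91, -0.01], "dr": [0, 0, 0]},
])

```text
t: 41.98
ee_pos: [0.5972, -0.0161, 0.2461]
tool_rot: [[-0.989, 0.148, 0.001], [0.148, 0.989, -0.0], [-0.001, 0.0, -1.0]]
wrist_force: [0.1, -0.7, 0.8]
grip_width: 0.026
grip_force: 0.0
```

carry_out([
  {"xyz": [-0.1, -0.91, -0.01], "dr": [0, 0, 0]},
  {"xyz": [-0.1, -0.91, -0.01], "dr": [0, 0, 0]},
  {"xyz": [-0.1, -0.91, -0.01], "dr": [0, 0, 0]},
  {"xyz": [-0.1, -0.9, -0.01], "dr": [0, 0, 0]},
  {"xyz": [-0.1, -0.9, -0.01], "dr": [0, 0, 0]},
])

```text
t: 42.6
ee_pos: [0.5865, -0.2895, 0.249]
tool_rot: [[-0.989, 0.148, 0.001], [0.148, 0.989, -0.0], [-0.001, -0.0, -1.0]]
wrist_force: [1.9, -0.2, -0.0]
grip_width: 0.0258
grip_force: 0.0
```

carry_out([
  {"xyz": [0, 0, 0], "dr": [0, 0, 0]},
  {"xyz": [0, 0, 0], "dr": [0, 0, 0]},
])

```text
t: 42.85
ee_pos: [0.5866, -0.2874, 0.2485]
tool_rot: [[-0.989, 0.149, -0.0], [0.149, 0.989, 0.001], [0.0, 0.001, -1.0]]
wrist_force: [0.3, -0.8, 0.8]
grip_width: 0.0262
grip_force: 0.0
```

Run:
```python
from fins import *
st(); c=cam('wrist')
for p,r in fins(c): P=plane(c,p,.05)[:2]-CC; print(p,r,'case',P@CX_,P@CY_)
x,y=cas(-.002,-.0853); go(x,y,.2,171.55)
```

```text
42.85 [ 0.5866 -0.2874  0.2485] [[-0.9888502356418833, 0.14891343396484585, -2.5608388686149634e-05], [0.1489133736600337, 0.988849963513249, 0.0007461936970042025], [0.00013644112004173494, 0.0007340603815638272, -0.9999997212695497]] [ 0.2645 -0.7543  0.8249] 0.026243535856698322 [-0.5765  0.2737  1.4184  0.0006  1.4499 -1.9979]
[369.8313  99.0758] ((368.96466064453125, 99.03097534179688), (12.705129623413086, 38.64753723144531), 3.814074993133545) case -0.004375643388699454 0.02983429927043916
[272.8854 103.8917] ((273.0, 104.0), (38.0, 12.0), 90.0) case 0.0008260102314284805 -0.08540642414800165
pos [ 0.5868 -0.2867  0.2486] yaw 171.51 units [ 1.541 -0.931  0.81 ] rows>=1.9 drz -0.000 F [-0.5 -0.2  0.2] t 42.9
```

carry_out([
  {"xyz": [0.51, -0.31, 0], "dr": [0, 0, 0]},
  {"xyz": [0.51, -0.31, 0], "dr": [0, 0, 0]},
  {"xyz": [0.51, -0.31, 0.2], "dr": [0, 0, 0]},
  {"xyz": [0, 0, 0.8], "dr": [0, 0, 0]},
  {"xyz": [0, 0, 0.8], "dr": [0, 0, 0]},
])

```text
t: 43.52
ee_pos: [0.4884, -0.3283, 0.1408]
tool_rot: [[-0.989, 0.147, 0.002], [0.147, 0.989, -0.002], [-0.003, -0.001, -1.0]]
wrist_force: [-0.2, -0.6, -0.7]
grip_width: 0.026
grip_force: 0.0
```

carry_out([
  {"xyz": [0, 0, 0.6], "dr": [0, 0, 0]},
  {"xyz": [0, 0, 0], "dr": [0, 0, 0]},
  {"xyz": [0, 0, 0], "dr": [0, 0, 0]},
])

```text
t: 43.9
ee_pos: [0.4889, -0.3291, 0.1065]
tool_rot: [[-0.989, 0.147, 0.002], [0.147, 0.989, -0.002], [-0.002, -0.001, -1.0]]
wrist_force: [0.7, -0.7, 1.2]
grip_width: 0.0263
grip_force: 0.0
```

Run:
```python
from h import *
x,y=cas(-.001,-.0853); go(x,y,.0338,171.55)
```

```text
pos [ 0.48892203 -0.32910002  0.10650913] yaw 171.56 units [0.018 0.012 1.212] rows>=1.2 drz 0.000 F [ 0.7 -0.7  1.2] t 43.9
```

carry_out([
  {"xyz": [0, 0, 0.35], "dr": [0, 0, 0]},
  {"xyz": [0, 0, 0.3], "dr": [0, 0, 0]},
  {"xyz": [0, 0, 0.2], "dr": [0, 0, 0]},
  {"xyz": [0, 0, 0.1], "dr": [0, 0, 0]},
  {"xyz": [0, 0, 0], "dr": [0, 0, 0]},
])

```text
t: 44.52
ee_pos: [0.4875, -0.3292, 0.0474]
tool_rot: [[-0.989, 0.148, -0.0], [0.148, 0.989, 0.0], [0.001, 0.0, -1.0]]
wrist_force: [-0.3, 0.1, -0.0]
grip_width: 0.0261
grip_force: 0.0
```

carry_out([
  {"xyz": [0, 0, 0.1], "dr": [0, 0, 0]},
  {"xyz": [0, 0, 0.05], "dr": [0, 0, 0]},
  {"xyz": [0, 0, 0], "dr": [0, 0, 0]},
  {"xyz": [0, 0, 0], "dr": [0, 0, 0]},
])

```text
t: 45.02
ee_pos: [0.4877, -0.3293, 0.0388]
tool_rot: [[-0.989, 0.148, 0.0], [0.148, 0.989, -0.0], [-0.0, -0.0, -1.0]]
wrist_force: [0.2, -0.2, -0.1]
grip_width: 0.0259
grip_force: 0.0
```

Run:
```python
from h import *
x,y=cas(-.001,-.0853); go(x,y,.0338,171.55)
```

```text
pos [ 0.48774025 -0.32934656  0.03878512] yaw 171.47 units [-0.003  0.017  0.083] rows>=0.1 drz -0.001 F [ 0.2 -0.2 -0.1] t 45.025
```

carry_out([
  {"xyz": [0, 0.02, 0.08], "dr": [0, 0, 0]},
  {"xyz": [0, 0, 0], "dr": [0, 0, 0]},
])

```text
t: 45.28
ee_pos: [0.4875, -0.3277, 0.0333]
tool_rot: [[-0.989, 0.148, -0.001], [0.148, 0.989, 0.001], [0.001, 0.001, -1.0]]
wrist_force: [0.5, -0.5, 0.0]
grip_width: 0.0261
grip_force: 0.0
```

carry_out([
  {"xyz": [0, 0, 0], "dr": [0, 0, 0]},
  {"xyz": [0, 0, 0], "dr": [0, 0, 0]},
  {"xyz": [0, 0, 0], "dr": [0, 0, 0]},
  {"xyz": [0, 0, 0], "dr": [0, 0, 0]},
], grip=0, squeeze=25)

```text
t: 45.78
ee_pos: [0.488, -0.3284, 0.034]
tool_rot: [[-0.989, 0.148, 0.0], [0.148, 0.989, -0.001], [-0.0, -0.001, -1.0]]
wrist_force: [0.1, -1.4, -0.1]
grip_width: 0.0121
grip_force: 25.0
```

carry_out([
  {"xyz": [0, 0, -0.2], "dr": [0, 0, 0]},
  {"xyz": [0, 0, -0.6], "dr": [0, 0, 0]},
  {"xyz": [0, 0, -0.6], "dr": [0, 0, 0]},
  {"xyz": [0, 0, -0.6], "dr": [0, 0, 0]},
  {"xyz": [0, 0, 0], "dr": [0, 0, 0]},
])

```text
t: 46.4
ee_pos: [0.4897, -0.3296, 0.158]
tool_rot: [[-0.989, 0.148, 0.005], [0.148, 0.989, -0.005], [-0.006, -0.004, -1.0]]
wrist_force: [0.5, -0.1, -2.9]
grip_width: 0.0113
grip_force: 25.0
```

Run:
```python
from h import *
x,y=cor(-.043,-.118); go(x,y,.15,170.4)
```

```text
pos [ 0.48974104 -0.32955825  0.15800105] yaw 171.48 units [-0.548  8.748  0.104] rows>=8.4 drz 0.012 F [ 0.5 -0.1 -2.9] t 46.4
```

carry_out([
  {"xyz": [0, 0.87, 0], "dr": [0, 0, 0]},
  {"xyz": [0, 0.87, 0], "dr": [0, 0, 0]},
  {"xyz": [0, 0.87, 0], "dr": [0, 0, 0]},
  {"xyz": [0, 0.87, 0], "dr": [0, 0, 0]},
  {"xyz": [-0.1, 0.88, 0], "dr": [0, 0, 0]},
])

```text
t: 47.02
ee_pos: [0.5312, -0.0682, 0.152]
tool_rot: [[-0.989, 0.149, -0.003], [0.149, 0.989, 0.001], [0.003, 0.0, -1.0]]
wrist_force: [0.7, -0.1, -2.1]
grip_width: 0.0118
grip_force: 25.0
```

carry_out([
  {"xyz": [-0.1, 0.88, 0], "dr": [0, 0, 0]},
  {"xyz": [-0.1, 0.88, 0], "dr": [0, 0, 0]},
  {"xyz": [-0.1, 0.88, 0], "dr": [0, 0, 0]},
  {"xyz": [-0.1, 0.88, 0], "dr": [0, 0, 0]},
  {"xyz": [-0.1, 0.87, 0], "dr": [0, 0, 0.012]},
])

```text
t: 47.65
ee_pos: [0.6002, 0.1874, 0.1517]
tool_rot: [[-0.986, 0.167, -0.003], [0.167, 0.986, -0.001], [0.003, -0.001, -1.0]]
wrist_force: [-0.1, -0.4, -1.1]
grip_width: 0.0115
grip_force: 25.0
```

carry_out([
  {"xyz": [0, 0, 0.4], "dr": [0, 0, 0]},
  {"xyz": [0, 0, 0.4], "dr": [0, 0, 0]},
  {"xyz": [0, 0, 0.3], "dr": [0, 0, 0]},
  {"xyz": [0, 0, 0], "dr": [0, 0, 0]},
  {"xyz": [0, 0, 0], "dr": [0, 0, 0]},
])

```text
t: 48.28
ee_pos: [0.6017, 0.1856, 0.0884]
tool_rot: [[-0.986, 0.167, 0.001], [0.167, 0.986, 0.0], [-0.001, 0.0, -1.0]]
wrist_force: [0.4, -0.1, -2.6]
grip_width: 0.0119
grip_force: 25.0
```

Run:
```python
from h import *
x,y=cor(-.043,-.118); go(x,y,.047,170.4)
```

```text
pos [0.60170004 0.18564108 0.08837692] yaw 170.37 units [ 0.025 -0.022  0.69 ] rows>=0.7 drz -0.000 F [ 0.4 -0.1 -2.6] t 48.275
```

carry_out([
  {"xyz": [0, 0, 0.3], "dr": [0, 0, 0]},
  {"xyz": [0, 0, 0.25], "dr": [0, 0, 0]},
  {"xyz": [0, 0, 0.08], "dr": [0, 0, 0]},
  {"xyz": [0, 0, 0.04], "dr": [0, 0, 0]},
  {"xyz": [0, 0, 0], "dr": [0, 0, 0]},
])

```text
t: 48.9
ee_pos: [0.6014, 0.1858, 0.0477]
tool_rot: [[-0.986, 0.167, 0.0], [0.167, 0.986, 0.0], [-0.0, 0.0, -1.0]]
wrist_force: [0.4, 0.1, -2.0]
grip_width: 0.0114
grip_force: 25.0
```

carry_out([
  {"xyz": [0, 0, 0.02], "dr": [0, 0, 0]},
  {"xyz": [0, 0, 0], "dr": [0, 0, 0]},
])

```text
t: 49.15
ee_pos: [0.6015, 0.1858, 0.0467]
tool_rot: [[-0.986, 0.167, 0.001], [0.167, 0.986, 0.0], [-0.0, 0.0, -1.0]]
wrist_force: [-0.3, 1.2, -3.7]
grip_width: 0.012
grip_force: 25.0
```

Run:
```python
from h import *
x,y=cor(-.043,-.118); go(x,y,.0462,170.4)
```

```text
pos [0.6014829  0.18583894 0.04673136] yaw 170.39 units [ 0.02  -0.024  0.009] rows>=0.0 drz -0.000 F [-0.3  1.2 -3.7] t 49.15
```

carry_out([
  {"xyz": [0, 0, 0.01], "dr": [0, 0, 0]},
  {"xyz": [0, 0, 0.008], "dr": [0, 0, 0]},
  {"xyz": [0, 0, 0], "dr": [0, 0, 0]},
])

```text
t: 49.52
ee_pos: [0.6015, 0.1858, 0.046]
tool_rot: [[-0.986, 0.167, 0.0], [0.167, 0.986, -0.0], [-0.0, 0.0, -1.0]]
wrist_force: [-2.2, -1.8, 2.6]
grip_width: 0.0117
grip_force: 25.0
```

carry_out([
  {"xyz": [0, 0, 0], "dr": [0, 0, 0]},
  {"xyz": [0, 0, 0], "dr": [0, 0, 0]},
  {"xyz": [0, 0, 0], "dr": [0, 0, 0]},
], grip=0.3)

```text
t: 49.9
ee_pos: [0.6014, 0.1858, 0.0453]
tool_rot: [[-0.986, 0.167, 0.0], [0.167, 0.986, 0.0], [-0.0, 0.0, -1.0]]
wrist_force: [-0.1, -0.2, 0.2]
grip_width: 0.0249
grip_force: 0.0
```

carry_out([
  {"xyz": [0, 0, -0.1], "dr": [0, 0, 0]},
  {"xyz": [0, 0, -0.5], "dr": [0, 0, 0]},
  {"xyz": [0, 0, -0.9], "dr": [0, 0, 0]},
  {"xyz": [0, 0, -0.9], "dr": [0, 0, 0]},
  {"xyz": [0, 0, -0.9], "dr": [0, 0, 0]},
])

```text
t: 50.52
ee_pos: [0.6012, 0.1858, 0.2457]
tool_rot: [[-0.986, 0.167, 0.001], [0.167, 0.986, 0.0], [-0.001, 0.0, -1.0]]
wrist_force: [2.2, -0.3, 0.0]
grip_width: 0.026
grip_force: 0.0
```

Run:
```python
from look import *
st(); lookb(cam('wrist'))
x,y=cas(.085,-.03); go(x,y,.26,171.5)
```

```text
50.525 [0.6012 0.1858 0.2457] [[-0.9859819949229595, 0.16685025722554478, 0.0007052315296355103], [0.16685039873079163, 0.9859822123188111, 0.0001464045033418049], [-0.0006709181147454709, 0.00026202036618786715, -0.9999997406070719]] [ 2.1654 -0.3231  0.0261] 0.025960124408828746 [ 0.1745  0.2171  1.4909  0.      1.4329 -1.2287]
fin [371 158  15  38 491] corner fr -0.0467 -0.0453 rel T 0.0333 0.0347
fin [315 161  10  38 346] corner fr -0.0427 -0.1171 rel T 0.0373 -0.0371
x edge at y -0.15 [-0.1625]
x edge at y -0.08 [-0.1625]
x edge at y -0.01 [-0.1625]
y edge at x -0.15 [-0.161]
y edge at x -0.08 [-0.162]
y edge at x -0.01 [-0.1615]
pos [0.6047 0.1865 0.2552] yaw 170.40 units [-0.93  -7.834 -0.103] rows>=7.6 drz -0.012 F [2.1 0.8 6.4] t 50.575
```

Two weights stand and the template is still home. Now the third.

carry_out([
  {"xyz": [-0.11, -0.88, -0.01], "dr": [0, 0, -0.012]},
  {"xyz": [-0.11, -0.88, -0.01], "dr": [0, 0, 0]},
  {"xyz": [-0.11, -0.88, -0.01], "dr": [0, 0, 0]},
  {"xyz": [-0.11, -0.88, -0.01], "dr": [0, 0, 0]},
  {"xyz": [-0.11, -0.88, -0.01], "dr": [0, 0, 0]},
])

```text
t: 51.2
ee_pos: [0.5936, -0.0818, 0.2468]
tool_rot: [[-0.989, 0.148, 0.001], [0.148, 0.989, -0.0], [-0.001, -0.0, -1.0]]
wrist_force: [0.1, -0.6, -0.5]
grip_width: 0.0266
grip_force: 0.0
```

carry_out([
  {"xyz": [-0.11, -0.88, -0.01], "dr": [0, 0, 0]},
  {"xyz": [-0.11, -0.88, -0.01], "dr": [0, 0, 0]},
  {"xyz": [-0.11, -0.88, -0.01], "dr": [0, 0, 0]},
  {"xyz": [0, 0, 0], "dr": [0, 0, 0]},
  {"xyz": [0, 0, 0], "dr": [0, 0, 0]},
])

```text
t: 51.82
ee_pos: [0.5898, -0.2395, 0.2481]
tool_rot: [[-0.989, 0.149, -0.0], [0.149, 0.989, 0.001], [0.0, 0.001, -1.0]]
wrist_force: [0.5, 0.3, 0.3]
grip_width: 0.0263
grip_force: 0.0
```

Run:
```python
from fins import *
st(); c=cam('wrist')
for p,r in fins(c): P=plane(c,p,.05)[:2]-CC; print(p,r,'case',P@CX_,P@CY_)
x,y=cas(-.004,.030); go(x,y,.0338,171.55)
```

```text
51.825 [ 0.5898 -0.2395  0.2481] [[-0.9888476010025017, 0.14893091418826765, -6.921447673405061e-05], [0.1489308364443923, 0.9888473929087784, 0.0006629430483659162], [0.00016717526911787036, 0.0006452414730638702, -0.9999997778579107]] [0.4783 0.3482 0.3267] 0.026292255159329935 [-0.5098  0.234   1.4666  0.0005  1.4414 -1.9312]
[330.1605 102.8368] ((330.2179260253906, 102.98773193359375), (9.903687477111816, 38.26819610595703), 2.4895529747009277) case -0.0041242792533694676 0.03063935992577096
pos [ 0.5899 -0.2388  0.2482] yaw 171.50 units [1.509 0.192 3.573] rows>=3.7 drz -0.001 F [-0.8  0.7  0.1] t 51.875
```

carry_out([
  {"xyz": [0.5, 0.06, 0], "dr": [0, 0, 0]},
  {"xyz": [0.5, 0.07, 0], "dr": [0, 0, 0]},
  {"xyz": [0.5, 0.07, 0.2], "dr": [0, 0, 0]},
  {"xyz": [0, 0, 0.8], "dr": [0, 0, 0]},
  {"xyz": [0, 0, 0.8], "dr": [0, 0, 0]},
])

```text
t: 52.5
ee_pos: [0.5033, -0.2131, 0.1402]
tool_rot: [[-0.989, 0.146, 0.003], [0.146, 0.989, -0.001], [-0.003, -0.001, -1.0]]
wrist_force: [-0.5, 0.3, 0.8]
grip_width: 0.0263
grip_force: 0.0
```

carry_out([
  {"xyz": [0, 0, 0.6], "dr": [0, 0, 0]},
  {"xyz": [0, 0, 0.2], "dr": [0, 0, 0]},
  {"xyz": [0, 0, 0], "dr": [0, 0, 0]},
  {"xyz": [0, 0, 0], "dr": [0, 0, 0]},
])

```text
t: 53.0
ee_pos: [0.5041, -0.2149, 0.0942]
tool_rot: [[-0.989, 0.148, 0.003], [0.148, 0.989, -0.002], [-0.003, -0.001, -1.0]]
wrist_force: [1.0, 0.5, 0.3]
grip_width: 0.0259
grip_force: 0.0
```

Run:
```python
from h import *
x,y=cas(-.004,.030); go(x,y,.0338,171.55)
```

```text
pos [ 0.50406637 -0.21494634  0.0942105 ] yaw 171.51 units [0.039 0.014 1.007] rows>=1.0 drz -0.000 F [1.  0.5 0.3] t 53.0
```

carry_out([
  {"xyz": [0.02, 0.01, 0.35], "dr": [0, 0, 0]},
  {"xyz": [0, 0, 0.3], "dr": [0, 0, 0]},
  {"xyz": [0, 0, 0.15], "dr": [0, 0, 0]},
  {"xyz": [0, 0, 0.1], "dr": [0, 0, 0]},
  {"xyz": [0, 0, 0], "dr": [0, 0, 0]},
])

```text
t: 53.62
ee_pos: [0.5014, -0.2137, 0.0379]
tool_rot: [[-0.989, 0.148, -0.0], [0.148, 0.989, 0.0], [0.0, 0.0, -1.0]]
wrist_force: [-0.4, 1.1, 0.5]
grip_width: 0.0261
grip_force: 0.0
```

carry_out([
  {"xyz": [0, 0, 0], "dr": [0, 0, 0]},
  {"xyz": [0, 0, 0], "dr": [0, 0, 0]},
])

```text
t: 53.88
ee_pos: [0.5019, -0.214, 0.0387]
tool_rot: [[-0.989, 0.148, 0.001], [0.148, 0.989, -0.0], [-0.001, -0.0, -1.0]]
wrist_force: [-1.1, -0.4, -0.5]
grip_width: 0.0262
grip_force: 0.0
```

Run:
```python
from h import *
x,y=cas(-.004,.030); go(x,y,.0338,171.55)
```

```text
pos [ 0.50190867 -0.21398586  0.03870839] yaw 171.47 units [-0.002  0.002  0.082] rows>=0.1 drz -0.001 F [-1.1 -0.4 -0.5] t 53.875
```

carry_out([
  {"xyz": [0, 0, 0.08], "dr": [0, 0, 0]},
  {"xyz": [0, 0, 0], "dr": [0, 0, 0]},
])

```text
t: 54.12
ee_pos: [0.5012, -0.2135, 0.0329]
tool_rot: [[-0.989, 0.148, -0.001], [0.148, 0.989, 0.0], [0.001, 0.0, -1.0]]
wrist_force: [-0.1, -0.1, -0.4]
grip_width: 0.0259
grip_force: 0.0
```

carry_out([
  {"xyz": [0, 0, 0], "dr": [0, 0, 0]},
  {"xyz": [0, 0, 0], "dr": [0, 0, 0]},
  {"xyz": [0, 0, 0], "dr": [0, 0, 0]},
  {"xyz": [0, 0, 0], "dr": [0, 0, 0]},
], grip=0, squeeze=25)

```text
t: 54.62
ee_pos: [0.5016, -0.2135, 0.0334]
tool_rot: [[-0.989, 0.148, -0.0], [0.148, 0.989, 0.0], [0.0, 0.0, -1.0]]
wrist_force: [0.3, 1.1, 1.0]
grip_width: 0.0119
grip_force: 25.0
```

carry_out([
  {"xyz": [0, 0, -0.2], "dr": [0, 0, 0]},
  {"xyz": [0, 0, -0.6], "dr": [0, 0, 0]},
  {"xyz": [0, 0, -0.6], "dr": [0, 0, 0]},
  {"xyz": [0, 0, -0.6], "dr": [0, 0, 0]},
  {"xyz": [0, 0, 0], "dr": [0, 0, 0]},
])

```text
t: 55.25
ee_pos: [0.5036, -0.2152, 0.1573]
tool_rot: [[-0.989, 0.148, 0.006], [0.148, 0.989, -0.004], [-0.007, -0.003, -1.0]]
wrist_force: [0.6, 0.8, -3.2]
grip_width: 0.0125
grip_force: 25.0
```

Run:
```python
from h import *
x,y=cor(-.116,-.080); go(x,y,.15,170.4)
```

```text
pos [ 0.50364791 -0.2152113   0.15733322] yaw 171.47 units [0.605 7.484 0.095] rows>=7.2 drz 0.012 F [ 0.6  0.8 -3.2] t 55.25
```

carry_out([
  {"xyz": [0.07, 0.93, 0], "dr": [0, 0, 0]},
  {"xyz": [0.07, 0.93, 0], "dr": [0, 0, 0]},
  {"xyz": [0.07, 0.93, 0], "dr": [0, 0, 0]},
  {"xyz": [0.07, 0.93, 0], "dr": [0, 0, 0]},
  {"xyz": [0.07, 0.93, 0], "dr": [0, 0, 0]},
])

```text
t: 55.88
ee_pos: [0.5209, 0.0669, 0.1516]
tool_rot: [[-0.989, 0.149, -0.002], [0.149, 0.989, -0.0], [0.002, -0.001, -1.0]]
wrist_force: [1.5, -1.2, -3.0]
grip_width: 0.0119
grip_force: 25.0
```

carry_out([
  {"xyz": [0.07, 0.93, 0], "dr": [0, 0, 0]},
  {"xyz": [0.07, 0.93, 0], "dr": [0, 0, 0]},
  {"xyz": [0.07, 0.93, 0], "dr": [0, 0, 0.012]},
  {"xyz": [0, 0, 0.3], "dr": [0, 0, 0]},
  {"xyz": [0, 0, 0], "dr": [0, 0, 0]},
])

```text
t: 56.5
ee_pos: [0.5317, 0.2318, 0.1316]
tool_rot: [[-0.986, 0.166, -0.007], [0.166, 0.986, -0.003], [0.006, -0.004, -1.0]]
wrist_force: [-1.0, 0.6, -3.3]
grip_width: 0.0121
grip_force: 25.0
```

carry_out([
  {"xyz": [0, 0, 0.4], "dr": [0, 0, 0]},
  {"xyz": [0, 0, 0.3], "dr": [0, 0, 0]},
  {"xyz": [0, 0, 0], "dr": [0, 0, 0]},
  {"xyz": [0, 0, 0], "dr": [0, 0, 0]},
])

```text
t: 57.0
ee_pos: [0.5349, 0.2322, 0.0938]
tool_rot: [[-0.986, 0.168, 0.0], [0.168, 0.986, 0.0], [-0.0, 0.0, -1.0]]
wrist_force: [-0.2, -0.2, -2.3]
grip_width: 0.0117
grip_force: 25.0
```

Run:
```python
from h import *
x,y=cor(-.116,-.080); go(x,y,.0454,170.4)
```

```text
pos [0.53492213 0.23223181 0.09384621] yaw 170.35 units [0.015 0.031 0.807] rows>=0.8 drz -0.001 F [-0.2 -0.2 -2.3] t 57.0
```

carry_out([
  {"xyz": [0, 0.03, 0.3], "dr": [0, 0, 0]},
  {"xyz": [0, 0, 0.25], "dr": [0, 0, 0]},
  {"xyz": [0, 0, 0.15], "dr": [0, 0, 0]},
  {"xyz": [0, 0, 0.05], "dr": [0, 0, 0]},
  {"xyz": [0, 0, 0], "dr": [0, 0, 0]},
])

```text
t: 57.62
ee_pos: [0.5347, 0.2345, 0.0481]
tool_rot: [[-0.986, 0.167, -0.0], [0.167, 0.986, -0.0], [0.0, -0.0, -1.0]]
wrist_force: [0.1, -0.5, -3.3]
grip_width: 0.0118
grip_force: 25.0
```

carry_out([
  {"xyz": [0, 0, 0.02], "dr": [0, 0, 0]},
  {"xyz": [0, 0, 0.01], "dr": [0, 0, 0]},
  {"xyz": [0, 0, 0], "dr": [0, 0, 0]},
])

```text
t: 58.0
ee_pos: [0.5349, 0.2345, 0.0468]
tool_rot: [[-0.986, 0.167, 0.0], [0.167, 0.986, 0.0], [-0.0, 0.0, -1.0]]
wrist_force: [0.1, -0.2, -3.7]
grip_width: 0.0115
grip_force: 25.0
```

Run:
```python
from h import *
x,y=cor(-.116,-.080); go(x,y,.0454,170.4)
```

```text
pos [0.5349021  0.23450224 0.0467815 ] yaw 170.39 units [ 0.008 -0.006  0.023] rows>=0.0 drz -0.000 F [ 0.1 -0.2 -3.7] t 58.0
```

carry_out([
  {"xyz": [0, 0, 0.015], "dr": [0, 0, 0]},
  {"xyz": [0, 0, 0.01], "dr": [0, 0, 0]},
  {"xyz": [0, 0, 0], "dr": [0, 0, 0]},
])

```text
t: 58.38
ee_pos: [0.5349, 0.2345, 0.0454]
tool_rot: [[-0.986, 0.167, 0.0], [0.167, 0.986, -0.0], [-0.0, -0.0, -1.0]]
wrist_force: [-1.6, 0.9, 2.1]
grip_width: 0.0116
grip_force: 25.0
```

carry_out([
  {"xyz": [0, 0, 0], "dr": [0, 0, 0]},
  {"xyz": [0, 0, 0], "dr": [0, 0, 0]},
  {"xyz": [0, 0, 0], "dr": [0, 0, 0]},
], grip=0.3)

```text
t: 58.75
ee_pos: [0.535, 0.2345, 0.0452]
tool_rot: [[-0.986, 0.167, 0.0], [0.167, 0.986, 0.0], [-0.0, 0.0, -1.0]]
wrist_force: [-0.2, 0.5, -0.5]
grip_width: 0.025
grip_force: 0.0
```

carry_out([
  {"xyz": [0, 0, -0.1], "dr": [0, 0, 0]},
  {"xyz": [0, 0, -0.5], "dr": [0, 0, 0]},
  {"xyz": [0, 0, -0.9], "dr": [0, 0, 0]},
  {"xyz": [0, 0, -0.9], "dr": [0, 0, 0]},
  {"xyz": [-0.4, 0, -0.9], "dr": [0, 0, 0]},
])

```text
t: 59.38
ee_pos: [0.5576, 0.2309, 0.2454]
tool_rot: [[-0.986, 0.166, -0.0], [0.166, 0.986, 0.0], [0.0, 0.0, -1.0]]
wrist_force: [1.2, 0.4, -0.5]
grip_width: 0.026
grip_force: 0.0
```

carry_out([
  {"xyz": [-0.7, 0, 0], "dr": [0, 0, 0]},
  {"xyz": [0, 0, 0], "dr": [0, 0, 0]},
  {"xyz": [0, 0, 0], "dr": [0, 0, 0]},
])

```text
t: 59.75
ee_pos: [0.5991, 0.2233, 0.2423]
tool_rot: [[-0.986, 0.167, -0.002], [0.167, 0.986, -0.0], [0.002, -0.001, -1.0]]
wrist_force: [-0.6, -0.5, -0.1]
grip_width: 0.0264
grip_force: 0.0
```

Run:
```python
from look import *
st(); lookb(cam('wrist'))
x,y=cas(.16,0); go(x,y,.28,171.5)
```

```text
59.75 [0.5991 0.2233 0.2423] [[-0.9859250885252273, 0.1671770276378648, -0.001887126569997086], [0.16717780034548263, 0.9859267297053259, -0.0002583102922480372], [0.0018173849808309768, -0.0005701602666972522, -0.9999981860129056]] [-0.561  -0.5216 -0.0915] 0.026425711890647217 [ 0.2335  0.2452  1.4641  0.0002  1.4342 -1.1694]
fin [315 106  10  40 394] corner fr -0.1155 -0.0799 rel T -0.0355 0.0001
fin [344 165  12  38 420] corner fr -0.0475 -0.0439 rel T 0.0325 0.0361
fin [284 169  13  37 420] corner fr -0.0428 -0.1157 rel T 0.0372 -0.0357
x edge at y -0.15 [-0.163]
x edge at y -0.08 [-0.163]
x edge at y -0.01 [-0.1625]
y edge at x -0.15 [-0.1615]
y edge at x -0.08 [-0.1615]
y edge at x -0.01 [-0.161]
pos [0.5988 0.2235 0.2423] yaw 170.40 units [-2.368 -7.902 -0.628] rows>=8.0 drz -0.012 F [ 1.  -0.1 -0.4] t 59.8
```

All three stand on the template. A sub-pixel check of the template edges against the board's own edges, from the same picture:

```bash
cat > gap.py <<'E'
from look import *
def edges(c):
    im=cv2.GaussianBlur(c[0],(3,3),0).astype(np.float32)
    def samp(f,ts,z):
        q=np.array([proj(c,[*f(t),z]) for t in ts],np.float32); return cv2.remap(im,q[:,0].reshape(1,-1),q[:,1].reshape(1,-1),cv2.INTER_LINEAR)[0],q
    def edge(f,t0,z,w=.009):
        ts=np.arange(t0-w,t0+w,.0003); v,q=samp(f,ts,z)
        if q.min()<1 or q[:,1].max()>222 or q[:,0].max()>638: return np.nan
        g=np.linalg.norm(np.gradient(cv2.GaussianBlur(v,(1,5),0),axis=0),axis=1)
        i=g.argmax(); s=slice(max(0,i-5),i+6); return (ts[s]*g[s]**2).sum()/(g[s]**2).sum()
    for nm,mk,ez in(('x',lambda b:(lambda t:cor(t,b)),-.225),('y',lambda b:(lambda t:cor(b,t)),-.230)):
        B=[-.155,-.13,-.1,-.07,-.04,-.015]
        a=np.array([edge(mk(b),-.161,.018) for b in B]); e=np.array([edge(mk(b),ez,.010) for b in B])
        print(nm,'templ',a.round(4),'board',e.round(4),'diff',np.nanmedian(a-e).round(4),'expect',-.160-ez,'slope deg',np.degrees(np.polyfit(B,a,1)[0]).round(2) if not np.isnan(a).any() else '')
E
python3 - <<'E'
from gap import *
edges(cam('wrist'))
import pickle
edges(pickle.load(open('c8.pkl','rb')))
E
```

```text
x templ [-0.162  -0.1621 -0.1621 -0.162  -0.1619 -0.162 ] board [-0.226  -0.2256 -0.2256 -0.2247 -0.2247 -0.2247] diff 0.0632 expect 0.065 slope deg 0.02
y templ [-0.161  -0.161  -0.1603 -0.1606 -0.161  -0.1609] board [-0.2301 -0.2298 -0.2296 -0.2304 -0.2302 -0.2301] diff 0.0692 expect 0.07 slope deg -0.01
x templ [-0.1623 -0.1624 -0.1623 -0.1622 -0.1619 -0.1622] board [-0.2262 -0.2256 -0.2253 -0.2245 -0.2244 -0.2245] diff 0.0627 expect 0.065 slope deg 0.14
y templ [-0.1604 -0.1606 -0.1604 -0.1604 -0.1604 -0.1606] board [-0.2298 -0.2296 -0.2293 -0.23   -0.2301 -0.2301] diff 0.0694 expect 0.07 slope deg -0.02
```

Edges sit about 1–2 mm from the x stop and about 1 mm from the y stop (limit 3 mm), square within 0.1°. Now the lid: I approach from behind with the fingers at half opening.

carry_out([
  {"xyz": [-0.26, -0.87, -0.07], "dr": [0, 0, -0.012]},
  {"xyz": [-0.26, -0.87, -0.07], "dr": [0, 0, 0]},
  {"xyz": [-0.26, -0.87, -0.07], "dr": [0, 0, 0]},
  {"xyz": [-0.26, -0.87, -0.07], "dr": [0, 0, 0]},
  {"xyz": [-0.26, -0.87, -0.07], "dr": [0, 0, 0]},
], grip=0.5)

```text
t: 60.48
ee_pos: [0.6366, -0.0473, 0.2642]
tool_rot: [[-0.989, 0.147, -0.0], [0.147, 0.989, 0.0], [0.0, 0.0, -1.0]]
wrist_force: [1.2, -0.4, -1.0]
grip_width: 0.0434
grip_force: 0.0
```

carry_out([
  {"xyz": [-0.26, -0.87, -0.07], "dr": [0, 0, 0]},
  {"xyz": [-0.26, -0.87, -0.07], "dr": [0, 0, 0]},
  {"xyz": [-0.26, -0.87, -0.07], "dr": [0, 0, 0]},
  {"xyz": [-0.26, -0.87, -0.07], "dr": [0, 0, 0]},
  {"xyz": [0, 0, 0], "dr": [0, 0, 0]},
])

```text
t: 61.1
ee_pos: [0.6671, -0.2658, 0.2802]
tool_rot: [[-0.988, 0.153, -0.001], [0.153, 0.988, -0.001], [0.001, -0.001, -1.0]]
wrist_force: [-0.2, -0.2, 0.6]
grip_width: 0.0437
grip_force: 0.0
```

carry_out([
  {"xyz": [0, 0, 0], "dr": [0, 0, 0]},
  {"xyz": [0, 0, 0], "dr": [0, 0, 0]},
])

```text
t: 61.35
ee_pos: [0.668, -0.2602, 0.2809]
tool_rot: [[-0.989, 0.146, -0.0], [0.146, 0.989, 0.001], [0.0, 0.0, -1.0]]
wrist_force: [-0.2, 0.3, 0.1]
grip_width: 0.0435
grip_force: 0.0
```

Run:
```python
from m import *
x,y=cas(.15,0); go(x,y,.1535,171.55)
s=95; f=np.arange(1.75,-.001,-.1)
X=60-s*np.cos(f)+12*np.sin(f); Z=60+s*np.sin(f)+12*np.cos(f)
print(np.c_[f[1:],-np.diff(X)/60,-np.diff(Z)/60,X[1:],Z[1:]].round(2))
# lid check: where is lid front edge in the wrist view? orange-brown lid mask
c=cam('wrist'); q=[proj(c,[*cas(a,b),z]).round().tolist() for a,b,z in((.093,.13,.176),(.093,-.13,.176),(.081,.13,.178),(.081,-.13,.178))]; print(q)
h=cv2.cvtColor(c[0],cv2.COLOR_RGB2HSV)
qq=proj(c,[*cas(.087,.06),.177]); x=int(qq[0]); print([(r,h[r,x].tolist()) for r in range(max(0,int(qq[1])-40),min(222,int(qq[1])+40),4)])
```

```text
pos [ 0.66803062 -0.26024732  0.28091604] yaw 171.58 units [ 0.282 -0.143  2.124] rows>=2.1 drz 0.000 F [-0.2  0.3  0.1] t 61.35
[[ 1.6500e+00  1.5000e-01 -4.0000e-02  7.9480e+01  1.5375e+02]
 [ 1.5500e+00  1.6000e-01 -2.0000e-02  7.0020e+01  1.5523e+02]
 [ 1.4500e+00  1.6000e-01 -1.0000e-02  6.0460e+01  1.5575e+02]
 [ 1.3500e+00  1.6000e-01  1.0000e-02  5.0900e+01  1.5532e+02]
 [ 1.2500e+00  1.6000e-01  2.0000e-02  4.1430e+01  1.5394e+02]
 [ 1.1500e+00  1.5000e-01  4.0000e-02  3.2150e+01  1.5161e+02]
 [ 1.0500e+00  1.5000e-01  5.0000e-02  2.3140e+01  1.4838e+02]
 [ 9.5000e-01  1.4000e-01  7.0000e-02  1.4500e+01  1.4425e+02]
 [ 8.5000e-01  1.4000e-01  8.0000e-02  6.3200e+00  1.3929e+02]
 [ 7.5000e-01  1.3000e-01  1.0000e-01 -1.3300e+00  1.3354e+02]
 [ 6.5000e-01  1.2000e-01  1.1000e-01 -8.3700e+00  1.2705e+02]
 [ 5.5000e-01  1.1000e-01  1.2000e-01 -1.4720e+01  1.1989e+02]
 [ 4.5000e-01  9.0000e-02  1.3000e-01 -2.0320e+01  1.1213e+02]
 [ 3.5000e-01  8.0000e-02  1.4000e-01 -2.5130e+01  1.0385e+02]
 [ 2.5000e-01  7.0000e-02  1.5000e-01 -2.9080e+01  9.5130e+01]
 [ 1.5000e-01  5.0000e-02  1.5000e-01 -3.2140e+01  8.6060e+01]
 [ 5.0000e-02  4.0000e-02  1.6000e-01 -3.4280e+01  7.6730e+01]]
[[456.0, 116.0], [164.0, 116.0], [459.0, 102.0], [161.0, 102.0]]
[(69, [24, 116, 250]), (73, [17, 161, 233]), (77, [15, 178, 215]), (81, [15, 178, 211]), (85, [24, 120, 250]), (89, [22, 193, 237]), (93, [14, 176, 171]), (97, [15, 178, 178]), (101, [14, 177, 192]), (105, [15, 174, 193]), (109, [15, 175, 184]), (113, [14, 175, 173]), (117, [17, 155, 189]), (121, [17, 153, 193]), (125, [17, 155, 203]), (129, [17, 154, 195]), (133, [17, 152, 200]), (137, [18, 153, 200]), (141, [17, 155, 192]), (145, [17, 151, 192])]
```

carry_out([
  {"xyz": [0, -0.1, 0.7], "dr": [0, 0, 0]},
  {"xyz": [0, 0, 0.7], "dr": [0, 0, 0]},
  {"xyz": [0, 0, 0.7], "dr": [0, 0, 0]},
  {"xyz": [0.3, 0, 0], "dr": [0, 0, 0]},
  {"xyz": [0.3, 0, 0], "dr": [0, 0, 0]},
])

```text
t: 62.02
ee_pos: [0.6309, -0.2609, 0.1537]
tool_rot: [[-0.989, 0.146, -0.002], [0.146, 0.989, 0.001], [0.002, 0.001, -1.0]]
wrist_force: [-0.0, -0.4, 0.7]
grip_width: 0.0433
grip_force: 0.0
```

carry_out([
  {"xyz": [0.15, 0, 0], "dr": [0, 0, 0]},
  {"xyz": [0.15, 0, 0], "dr": [0, 0, 0]},
  {"xyz": [0.1, 0, 0], "dr": [0, 0, 0]},
  {"xyz": [0, 0, 0], "dr": [0, 0, 0]},
])

```text
t: 62.52
ee_pos: [0.6077, -0.2591, 0.1551]
tool_rot: [[-0.989, 0.148, 0.0], [0.148, 0.989, -0.0], [-0.0, -0.0, -1.0]]
wrist_force: [0.5, -0.1, 0.3]
grip_width: 0.0434
grip_force: 0.0
```

```bash
cat >> h.py <<'E'
def cpos():
    o=env.observe(); p=np.array(o['ee_pos']); q=p[:2]-CC; print('case',(q@CX_).round(4),(q@CY_).round(4),'z',p[2].round(4),'F case x %.1f z %.1f'%(np.array(o['wrist_force'])[:2]@CX_,o['wrist_force'][2]),o['t'])
E
python3 -c "
from h import *
cpos()"
```

```text
case 0.1071 0.0008 z 0.1551 F case x 0.5 z 0.3 62.525
```

carry_out([
  {"xyz": [0.13, 0, 0.02], "dr": [0, 0, 0]},
  {"xyz": [0.15, 0, -0.03], "dr": [0, 0, 0]},
  {"xyz": [0.16, 0, -0.02], "dr": [0, 0, 0]},
  {"xyz": [0.16, 0, -0.01], "dr": [0, 0, 0]},
  {"xyz": [0, 0, 0], "dr": [0, 0, 0]},
])

```text
t: 63.15
ee_pos: [0.5716, -0.2538, 0.1575]
tool_rot: [[-0.989, 0.149, 0.0], [0.149, 0.989, -0.0], [-0.0, -0.0, -1.0]]
wrist_force: [1.5, -0.7, 1.6]
grip_width: 0.0433
grip_force: 0.8
```

```bash
python3 -c "
from h import *
cpos()"
```

```text
case 0.0707 0.0007 z 0.1575 F case x 1.6 z 1.6 63.15
```

carry_out([
  {"xyz": [0.16, 0, 0.01], "dr": [0, 0, 0]},
  {"xyz": [0.16, 0, 0.02], "dr": [0, 0, 0]},
  {"xyz": [0.15, 0, 0.04], "dr": [0, 0, 0]},
  {"xyz": [0.15, 0, 0.05], "dr": [0, 0, 0]},
  {"xyz": [0.14, 0, 0.07], "dr": [0, 0, 0]},
])

```text
t: 63.78
ee_pos: [0.5263, -0.2469, 0.1456]
tool_rot: [[-0.989, 0.148, -0.0], [0.148, 0.989, 0.0], [0.0, 0.0, -1.0]]
wrist_force: [0.5, 0.9, 2.1]
grip_width: 0.043
grip_force: 0.9
```

carry_out([
  {"xyz": [0.14, 0, 0.08], "dr": [0, 0, 0]},
  {"xyz": [0.13, 0, 0.1], "dr": [0, 0, 0]},
  {"xyz": [0.12, 0, 0.11], "dr": [0, 0, 0]},
  {"xyz": [0.11, 0, 0.12], "dr": [0, 0, 0]},
  {"xyz": [0, 0, 0], "dr": [0, 0, 0]},
])

```text
t: 64.4
ee_pos: [0.4965, -0.2422, 0.1202]
tool_rot: [[-0.989, 0.149, -0.001], [0.149, 0.989, 0.001], [0.002, 0.001, -1.0]]
wrist_force: [0.4, -0.1, 1.9]
grip_width: 0.0435
grip_force: 0.8
```

```bash
python3 -c "
from h import *
cpos()"
```

```text
case -0.0053 0.0011 z 0.1202 F case x 0.4 z 1.9 64.4
```

carry_out([
  {"xyz": [0.09, 0, 0.13], "dr": [0, 0, 0]},
  {"xyz": [0.08, 0, 0.14], "dr": [0, 0, 0]},
  {"xyz": [0.07, 0, 0.15], "dr": [0, 0, 0]},
  {"xyz": [0.05, 0, 0.15], "dr": [0, 0, 0]},
  {"xyz": [0, 0, 0], "dr": [0, 0, 0]},
])

```text
t: 65.03
ee_pos: [0.4793, -0.2395, 0.0859]
tool_rot: [[-0.989, 0.148, -0.002], [0.148, 0.989, 0.001], [0.002, 0.001, -1.0]]
wrist_force: [-1.4, 0.5, 2.3]
grip_width: 0.0434
grip_force: 0.9
```

carry_out([
  {"xyz": [0.04, 0, 0.08], "dr": [0, 0, 0]},
  {"xyz": [0, 0, 0.04], "dr": [0, 0, 0]},
  {"xyz": [0, 0, 0], "dr": [0, 0, 0]},
])

```text
t: 65.4
ee_pos: [0.4783, -0.2397, 0.0812]
tool_rot: [[-0.989, 0.148, 0.001], [0.148, 0.989, -0.0], [-0.001, -0.0, -1.0]]
wrist_force: [-2.1, 3.1, 10.4]
grip_width: 0.0434
grip_force: 5.2
```

```bash
python3 -c "
from h import *
cpos()"
```

```text
case -0.0237 0.001 z 0.0812 F case x -2.5 z 10.4 65.4
```

carry_out([
  {"xyz": [0, 0, 0.04], "dr": [0, 0, 0]},
  {"xyz": [0, 0, 0.04], "dr": [0, 0, 0]},
  {"xyz": [0, 0, 0], "dr": [0, 0, 0]},
])

```text
t: 65.78
ee_pos: [0.4776, -0.2395, 0.075]
tool_rot: [[-0.989, 0.148, -0.0], [0.148, 0.989, 0.0], [0.0, -0.0, -1.0]]
wrist_force: [-0.1, -0.5, -0.9]
grip_width: 0.0433
grip_force: 0.0
```

carry_out([
  {"xyz": [0, 0, 0.03], "dr": [0, 0, 0]},
  {"xyz": [0, 0, 0], "dr": [0, 0, 0]},
])

```text
t: 66.03
ee_pos: [0.4777, -0.2396, 0.074]
tool_rot: [[-0.989, 0.148, -0.001], [0.148, 0.989, 0.0], [0.001, 0.0, -1.0]]
wrist_force: [-5.0, 2.6, 9.1]
grip_width: 0.0435
grip_force: 5.1
```

carry_out([
  {"xyz": [0, 0, 0.03], "dr": [0, 0, 0]},
  {"xyz": [0, 0, 0], "dr": [0, 0, 0]},
])

```text
t: 66.28
ee_pos: [0.4777, -0.2396, 0.0735]
tool_rot: [[-0.989, 0.148, -0.001], [0.148, 0.989, 0.0], [0.001, 0.0, -1.0]]
wrist_force: [-10.0, 4.8, 19.9]
grip_width: 0.0433
grip_force: 9.9
```

The force fell to zero at z = 75 mm (click), then met a hard stop. I lift off and check both ends.

carry_out([
  {"xyz": [0, 0, -0.1], "dr": [0, 0, 0]},
  {"xyz": [0, 0, -0.6], "dr": [0, 0, 0]},
  {"xyz": [-0.3, 0, -0.9], "dr": [0, 0, 0]},
  {"xyz": [-0.6, 0, -0.8], "dr": [0, 0, 0]},
  {"xyz": [-0.7, 0, -0.5], "dr": [0, 0, 0]},
])

```text
t: 66.9
ee_pos: [0.5745, -0.2546, 0.2486]
tool_rot: [[-0.989, 0.149, 0.003], [0.149, 0.989, -0.002], [-0.004, -0.001, -1.0]]
wrist_force: [0.2, -0.2, 0.1]
grip_width: 0.0433
grip_force: 0.0
```

carry_out([
  {"xyz": [0, 0, 0], "dr": [0, 0, 0]},
  {"xyz": [0, 0, 0], "dr": [0, 0, 0]},
])

```text
t: 67.15
ee_pos: [0.5717, -0.2533, 0.2435]
tool_rot: [[-0.989, 0.148, -0.003], [0.148, 0.989, 0.002], [0.003, 0.001, -1.0]]
wrist_force: [-0.6, -0.3, -0.0]
grip_width: 0.0438
grip_force: 0.0
```

Run:
```python
from m import *
c=cam('wrist'); cpos(); L=cv2.GaussianBlur(cv2.cvtColor(c[0],cv2.COLOR_RGB2LAB)[...,1],(3,3),0).astype(np.float32)
# lid quad edges along case x at several y, plane z .072
for b in(-.09,.06,.09):
    ts=np.arange(-.09,.09,.0005); q=np.array([proj(c,[*cas(t,b),.072]) for t in ts],np.float32)
    v=cv2.remap(L,q[:,:1].T.copy(),q[:,1:].T.copy(),cv2.INTER_LINEAR)[0]; g=np.gradient(v); print(b,'front',ts[g[:120].argmax()].round(4),'back',ts[240+g[240:].argmin()].round(4),'rows',q[0],q[-1])
go(*cor(-.06,-.08),.245,170.4)
```

```text
case 0.0702 0.0012 z 0.2431 F case x -0.6 z -0.3 67.2
-0.09 front -0.061 back 0.0585 rows [231.29332   31.006931] [243.1517  198.11565]
0.06 front -0.061 back 0.0585 rows [375.74728   30.865925] [368.45966 197.9064 ]
0.09 front -0.061 back 0.0585 rows [404.61728   30.837744] [393.5056 197.8646]
pos [ 0.5711969  -0.25322917  0.2430919 ] yaw 171.47 units [ 0.879  7.926 -0.017] rows>=7.7 drz 0.012 F [-0.6 -0.1 -0.3] t 67.2
```

The lid lies shut (edges at −61 and +58.5 mm on the 72 mm plane). Final look at the board.

carry_out([
  {"xyz": [0.09, 0.88, 0], "dr": [0, 0, 0.012]},
  {"xyz": [0.09, 0.88, 0], "dr": [0, 0, 0]},
  {"xyz": [0.09, 0.88, 0], "dr": [0, 0, 0]},
  {"xyz": [0.09, 0.88, 0], "dr": [0, 0, 0]},
  {"xyz": [0.09, 0.88, 0], "dr": [0, 0, 0]},
])

```text
t: 67.82
ee_pos: [0.5873, 0.0124, 0.2437]
tool_rot: [[-0.986, 0.168, -0.003], [0.168, 0.986, 0.0], [0.003, -0.0, -1.0]]
wrist_force: [0.7, -0.2, -0.1]
grip_width: 0.0434
grip_force: 0.0
```

carry_out([
  {"xyz": [0.09, 0.88, 0], "dr": [0, 0, 0]},
  {"xyz": [0.09, 0.88, 0], "dr": [0, 0, 0]},
  {"xyz": [0.09, 0.88, 0], "dr": [0, 0, 0]},
  {"xyz": [0.09, 0.88, 0], "dr": [0, 0, 0]},
  {"xyz": [0, 0, 0], "dr": [0, 0, 0]},
])

```text
t: 68.45
ee_pos: [0.601, 0.2257, 0.2434]
tool_rot: [[-0.987, 0.163, -0.003], [0.163, 0.987, 0.0], [0.003, -0.0, -1.0]]
wrist_force: [-0.5, -0.0, 0.0]
grip_width: 0.0433
grip_force: 0.0
```

carry_out([
  {"xyz": [0, 0, 0], "dr": [0, 0, 0]},
  {"xyz": [0, 0, 0], "dr": [0, 0, 0]},
  {"xyz": [0, 0, 0], "dr": [0, 0, 0]},
])

```text
t: 68.82
ee_pos: [0.6033, 0.2214, 0.2454]
tool_rot: [[-0.986, 0.169, -0.0], [0.169, 0.986, -0.0], [0.0, -0.0, -1.0]]
wrist_force: [-0.8, -0.0, -0.3]
grip_width: 0.0438
grip_force: 0.0
```

Run:
```python
from gap import *
c=cam('wrist'); lookb(c); edges(c); st()
```

```text
fin [316 102  10  39 384] corner fr -0.1157 -0.0798 rel T -0.0357 0.0002
fin [345 161  12  38 411] corner fr -0.0469 -0.0438 rel T 0.0331 0.0362
fin [286 165  12  37 403] corner fr -0.0424 -0.1159 rel T 0.0376 -0.0359
x edge at y -0.15 [-0.163]
x edge at y -0.08 [-0.163]
x edge at y -0.01 [-0.163]
y edge at x -0.15 [-0.1615]
y edge at x -0.08 [-0.1615]
y edge at x -0.01 [-0.1615]
x templ [-0.162  -0.1621 -0.162  -0.1619 -0.1624 -0.1623] board [-0.2258 -0.2254 -0.2252 -0.2247 -0.2246 -0.2246] diff 0.063 expect 0.065 slope deg -0.12
y templ [-0.1608 -0.1608 -0.1606 -0.1611 -0.1612 -0.1613] board [-0.23   -0.2299 -0.2293 -0.2304 -0.2301 -0.2304] diff 0.0691 expect 0.07 slope deg -0.24
68.875 [0.6033 0.2216 0.2455] [[-0.9856989462675392, 0.16851583258351885, 3.867487924119418e-05], [0.16851582833849388, 0.9856989431934968, -9.479775747902706e-05], [-5.4096710624762836e-05, -8.6924720344389e-05, -0.9999999947588195]] [-0.1115  1.5361  0.6246] 0.0434405471340187 [ 0.2295  0.25    1.4524 -0.0001  1.4392 -1.172 ]
```

```bash
python3 -c "
from h import *
print(env.hand_in())"
```

```text
the job is handed in; nothing more can be done
None
```

The job is handed in with no verdict shown. By my own measurements the template is square in the corner (1–2 mm from the stops), all three weights stand upright on it, and the lid came up under control and is latched shut.

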